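# Load the sample-cup reader and set its run

### The job

Get the sample reader ready for a run: first slide the lamp fader on the control box to its long mark so that the lamp warms up. Then load every sample cup from the cork mat through the open bay, right way up between the pins of the seat standing there, indexing the turntable by its bar handle, until every cup is in a seat of its own under the clear hood and the table rests in a detent with none left in the bay. Last, turn the run dial to its long mark; leave the bottles where they are.

Things in the scene. Friction and masses are not known exactly. Their poses are not given: they have to be found in the camera images.
- cup1: sealed sample cup: round clear pot, brown contents, white lid; 44 mm diameter, 26 mm high, 60 g; origin at the centre of its underside, z up through the lid. It starts on a thin (3 mm) cork mat; three or all four cups are there, all alike
- cup2: sealed sample cup: round clear pot, brown contents, white lid; 44 mm diameter, 26 mm high, 60 g; origin at the centre of its underside, z up through the lid. It starts on a thin (3 mm) cork mat; three or all four cups are there, all alike
- cup3: sealed sample cup: round clear pot, brown contents, white lid; 44 mm diameter, 26 mm high, 60 g; origin at the centre of its underside, z up through the lid. It starts on a thin (3 mm) cork mat; three or all four cups are there, all alike
- cup4: sealed sample cup: round clear pot, brown contents, white lid; 44 mm diameter, 26 mm high, 60 g; origin at the centre of its underside, z up through the lid. It starts on a thin (3 mm) cork mat; three or all four cups are there, all alike
- seat0 (a point): seat number 0 of the turntable, a black disc among four round-headed steel pins 14 mm high (49 mm clear inside the pins, which stand at 45 degrees to the radial line, so fingers closing tangentially or radially pass). The point: seat centre on the turntable top, 46 mm above the bench, where a cup stands. Seats are 90 mm from the hub, 60 degrees apart, numbered anticlockwise from above
- seat1 (a point): seat number 1 of the turntable, a black disc among four round-headed steel pins 14 mm high (49 mm clear inside the pins, which stand at 45 degrees to the radial line, so fingers closing tangentially or radially pass). The point: seat centre on the turntable top, 46 mm above the bench, where a cup stands. Seats are 90 mm from the hub, 60 degrees apart, numbered anticlockwise from above
- seat2 (a point): seat number 2 of the turntable, a black disc among four round-headed steel pins 14 mm high (49 mm clear inside the pins, which stand at 45 degrees to the radial line, so fingers closing tangentially or radially pass). The point: seat centre on the turntable top, 46 mm above the bench, where a cup stands. Seats are 90 mm from the hub, 60 degrees apart, numbered anticlockwise from above
- seat3 (a point): seat number 3 of the turntable, a black disc among four round-headed steel pins 14 mm high (49 mm clear inside the pins, which stand at 45 degrees to the radial line, so fingers closing tangentially or radially pass). The point: seat centre on the turntable top, 46 mm above the bench, where a cup stands. Seats are 90 mm from the hub, 60 degrees apart, numbered anticlockwise from above
- seat4 (a point): seat number 4 of the turntable, a black disc among four round-headed steel pins 14 mm high (49 mm clear inside the pins, which stand at 45 degrees to the radial line, so fingers closing tangentially or radially pass). The point: seat centre on the turntable top, 46 mm above the bench, where a cup stands. Seats are 90 mm from the hub, 60 degrees apart, numbered anticlockwise from above
- seat5 (a point): seat number 5 of the turntable, a black disc among four round-headed steel pins 14 mm high (49 mm clear inside the pins, which stand at 45 degrees to the radial line, so fingers closing tangentially or radially pass). The point: seat centre on the turntable top, 46 mm above the bench, where a cup stands. Seats are 90 mm from the hub, 60 degrees apart, numbered anticlockwise from above
- bay (a point): centre of the reader's open loading bay, fixed to the housing, 46 mm above the bench; its x axis points to the hub, 90 mm away. The clear hood (top plate 82 to 86 mm above the bench, open towards the bay) begins 32 mm past this point and covers all beyond it; cups pass under it with 10 mm to spare. Only the seat standing in the bay can be loaded
- hub_grip (a point): middle of the turntable's black bar handle, which rises through the hood on the hub: 60 mm long (its x axis), 16 mm thick (y), 36 mm high, centred 116 mm above the bench, its underside at 98 mm; it turns with the turntable. Twisting it indexes the table
- turret (a joint): turntable angle in rad, growing anticlockwise from above, turning either way (stops at 7 rad), with a detent every pi/3 (0, 1.047, ..) where a seat stands exactly in the bay; let go within about 20 degrees of one it pulls itself in. At 0 seat 0 is in the bay. Turning takes up to about 0.15 N m
- fader_top (a point): top centre of the lamp fader's black grip on the grey control box: grip 28 mm (across the track, its x axis) by 18 mm (along it, its y axis) by 40 mm high, white line across the top; the top is about 85 mm above the bench, the track's face 40 mm below it
- fader (a joint): fader position in m, 0 to 0.100, growing along the +y axis of fader_top; starts near 0. Ticks beside the track every 0.025; the long bold one stands at 0.075. Friction about 1.5 N
- dial_grip (a point): on the axis of the run dial on the same box, at the height to grip (71 mm above the bench): black knob 44 mm across with a bar grip 42 mm long (its x axis) by 14 mm thick (y) by 32 mm high that reaches 7 mm above this point; a white line on top points along its -x axis. It turns with the dial
- dial (a joint): dial angle in rad, 0 to 4.2, growing clockwise from above; starts below 1. Ticks around it every 0.5 rad from 0, the long bold one at 2.0
- white_bottle: bystander: white plastic reagent bottle, 64 mm diameter, 150 mm high, origin under its centre
- oil_bottle: bystander: green glass oil bottle, 56 mm diameter, 170 mm high, origin under its centre
Things that resemble listed ones, but are neither listed nor needed, are in the scene too. Leave any blue or purple look-alike of the cup4 alone.

How it is judged:
By the outcome, as a careful person would: the job done as asked, in the order asked, and still so for the second after the job is handed in, with the robot touching nothing.
Of cup1, cup2, cup3, cup4 only 3 to 4 are there at a start; the rules pass over those that are not, and their reading is None.
At some moment in a run one of cup1, cup2, cup3, cup4 may be knocked a few centimetres aside while the robot is not near it.
Once in a run the grip may slacken for a moment while it holds something.
It also fails if it takes over 210 s, if anything falls off the work surface, if the arm or the gripper's body presses on something with over 40 N, if the wrist force passes 120 N, or if a joint passes its speed limit or range.

### The arm

A 6-joint arm with a two-finger parallel gripper is mounted at the origin on the work surface. World frame = base frame: x ahead of the robot, y to its left, z up, the work surface at z = 0. Lengths are in m, angles in rad, forces in N, time in s.
With the tool pointing down it reaches from about 0.325 to 0.85 m from the base axis. Payload 15.5 kg.
Tool frame: the origin (TCP) lies midway between the tips of the shut fingers; the grasp point (between the pads) lies 19 mm behind it (arm.tcp_to_grasp is the distance from the TCP to the grasp point, in m); z points along the fingers, y is the line along which they close (so a half turn about z gives the same grasp; the last joint's range is limited). The gripper opens to 91 mm and grips with 3 to 60 N. Pads are 32 mm wide; open, the fingers measure 118 mm over their backs; the gripper's body (76 mm by 178 mm) begins 60 mm behind the grasp point.
Start: joints at [1.149, 0.494, 1.345, -0, 1.302, -0.096], TCP at [0.201, 0.592, 0.214] pointing down, gripper open.
Joint ranges: [-2.91, 2.91], [-0.82, 2.16], [0.22, 2.67], [-1.22, 4.37], [0.12, 2.79], [-3.08, 3.08]. Speed limits (rad/s): [1.89, 1.89, 2.57, 3.01, 3.01, 3.01].

### API

Orientations are given as a unit quaternion [x, y, z, w].
In Python, from plant import arm gives the robot as it stands.
- The arm moves only by the tool drive_tool, never from a script. Its arguments are lists of equal length, an entry for each row: "rot": the turn, a rotation vector about the tool's x, y, z each as a share of 45 degrees, from -1 to 1, a list of three; "offset": the shift along the tool's x, y, z each as a share of 250 mm, from -1 to 1, a list of three; "grip": the opening, from 0 (shut) to 1 (fully open). A call has 1 to 20 rows; each row is the pose to reach, as a shift and turn from the pose commanded when the call began, along the tool's axes at that moment; what a row does not reach only later rows make up. A row lasts 1/8 s, in which the tool goes at most 62.5 mm and 10.7 degrees, less where a joint would pass 70% of its speed; a pose out of reach is approached as far as the arm can. A call with a number of a shift or a turn outside -1 to 1 is refused whole. A call with a gripper value outside its range is refused whole. The fingers move at their own pace and stop on an object; the grip force is fixed at half the most. Time passes only in rows, so rows that repeat a pose let the fingers close. It gives the time, the measured TCP pose, the force, the opening and the grip force at its end, in the units of the state.
- arm.get_obs(): the state, without advancing time (a new reading comes with each control period).
- arm.get_image(name): name is "side" or "top" or "wrist"; returns a dict with "frame" (420x560x3 uint8, blue, green, red), "depth" (420x560 float32, m along the optical axis (not along the pixel's ray), 0 where there is no reading), "vfov" (degrees; the focal length in pixels is half the picture's height over the tangent of half this angle, whatever the lens; pixels are square), "cx", "cy" (the principal point, pixels), "origin" and "attitude" of the camera in the world; the wrist camera has in their place "hand_eye" (4x4, takes a point from camera to tool coordinates, whose origin is the TCP and whose axes are the flange's). Camera axes: x right, y down, z forward; pixel columns grow to the right and rows downward; lengths in m; the calibration is good to about 2 mm. A picture is of the moment at which its call begins: read the wrist's pose just before it.
- arm.finish_job(): hands the job in; it is judged then, once.
The state is a dict: "clock": time; "joint_pos": joint angles; "qd": joint speeds; "joint_efforts": joint torques, N m; "ee_pos": TCP position; "eef_rot": TCP orientation; "force": force on the tool from outside, world axes, zero at the start; "ft_torque": the same for the moment, N m; "grip_width": finger opening in m; "grip_force": force on a finger pad.
Only numpy, scipy, OpenCV 4.12 (cv2) and the standard library are available. Lean on these libraries where they do the work, as an engineer would, in place of code of your own. Each camera call takes 0.05 s, during which the arm holds its last target. There are 200 camera calls.

## Working session

There is one attempt and no reset: what is moved stays moved. The work goes in short steps, Python scripts to look and compute and a tool call to move; the robot and the scene stay as the last step left them, time stands still between calls to the robot, and variables do not carry over. Pictures are saved under pics/ and viewed, at most 14 in all, crops included, and the job is handed in when it is done.

Besides the shell and the picture viewer there is one more tool, called after ">>>" as name(argument=value, ...) on one line, values as JSON. drive_tool: Moves the arm, as the interface text tells. Its arguments: {"type":"object","properties":{"rot":{"type":"array"},"offset":{"type":"array"},"grip":{"type":"array"}},"required":["rot","offset","grip"]}

```bash
ls; mkdir -p pics
cat > h.py <<'E'
import numpy as np, cv2
from scipy.spatial.transform import Rotation as R
from plant import arm
def cam(name):
    o=arm.get_obs(); im=arm.get_image(name)
    if name=="wrist":
        T=np.eye(4); T[:3,:3]=R.from_quat(o["eef_rot"]).as_matrix(); T[:3,3]=o["ee_pos"]
        M=T@np.array(im["hand_eye"])
    else:
        M=np.eye(4); a=np.array(im["attitude"]); M[:3,:3]=a if a.shape==(3,3) else R.from_quat(a).as_matrix(); M[:3,3]=im["origin"]
    im["M"]=M; im["f"]=210/np.tan(np.radians(im["vfov"])/2); return im
def ray(im,u,v,z):
    d=im["M"][:3,:3]@np.array([(u-im["cx"])/im["f"],(v-im["cy"])/im["f"],1]); o=im["M"][:3,3]
    return o+d*(z-o[2])/d[2]
def proj(im,p):
    q=im["M"][:3,:3].T@(np.array(p)-im["M"][:3,3]); return q[:2]/q[2]*im["f"]+[im["cx"],im["cy"]]
def xyz(im):
    v,u=np.mgrid[:420,:560]; d=im["depth"]
    c=np.stack([(u-im["cx"])/im["f"]*d,(v-im["cy"])/im["f"]*d,d],-1)
    return c@im["M"][:3,:3].T+im["M"][:3,3]
E
python3 - <<'E'
from h import *
for n in ("top","side","wrist"):
    im=cam(n); print(n,im["vfov"],im["cx"],im["cy"],np.round(im["M"],3).tolist(), [k for k in im])
    cv2.imwrite(f"pics/{n}0.png",im["frame"])
    np.savez(f"{n}0.npz",**{k:im[k] for k in("frame","depth","M","f","cx","cy")})
o=arm.get_obs();print(o)
E
```

```text
pics
top 49.06077004974199 284.66803627085545 218.17619497614257 [[0.046, -0.973, 0.227, 0.247], [-0.999, -0.045, 0.01, -0.072], [0.0, -0.228, -0.974, 1.477], [0.0, 0.0, 0.0, 1.0]] ['frame', 'depth', 'vfov', 'cx', 'cy', 'origin', 'attitude', 'M', 'f']
side 54.5163911011794 273.4048604175645 203.66799745045725 [[0.742, -0.356, 0.569, 0.021], [-0.671, -0.391, 0.631, -0.647], [-0.002, -0.849, -0.528, 0.612], [0.0, 0.0, 0.0, 1.0]] ['frame', 'depth', 'vfov', 'cx', 'cy', 'origin', 'attitude', 'M', 'f']
wrist 66.6886801026711 284.6092170666734 211.47669352412166 [[0.321, 0.921, 0.221, 0.138], [0.947, -0.312, -0.077, 0.613], [-0.002, 0.234, -0.972, 0.384], [0.0, 0.0, 0.0, 1.0]] ['frame', 'depth', 'vfov', 'cx', 'cy', 'hand_eye', 'M', 'f']
{'clock': 0.15, 'joint_pos': array([ 1.14849497e+00,  4.94082096e-01,  1.34595949e+00, -3.74392554e-05,
        1.30248133e+00, -9.55150394e-02]), 'qd': array([-0.00070346, -0.00194642, -0.00426618,  0.00186102, -0.0009198 ,
       -0.00210808]), 'joint_efforts': array([ 1.43981364e-03, -8.79196930e+01, -3.82049274e+01,  7.07377447e-02,
        5.02877275e-02, -3.24339442e-05]), 'ee_pos': array([0.20053078, 0.59166696, 0.21345927]), 'eef_rot': array([ 1.62662178e-01,  9.86681711e-01, -4.54249371e-04, -1.01639452e-04]), 'force': array([-0.41994677, -0.66194626,  0.0908811 ]), 'ft_torque': array([-0.10269104,  0.00644298, -0.05584966]), 'grip_force': 0.0, 'grip_width': 0.09126708397746815}
```

View pics/top0.png

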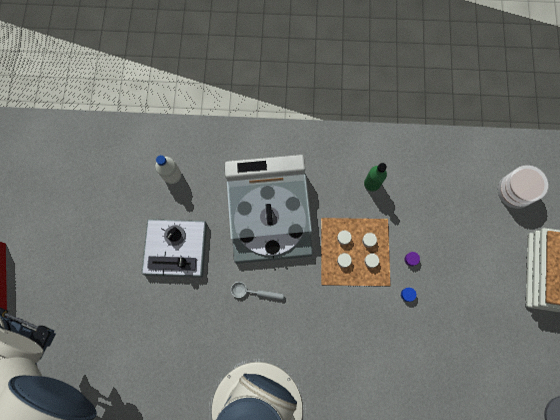

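View pics/side0.png

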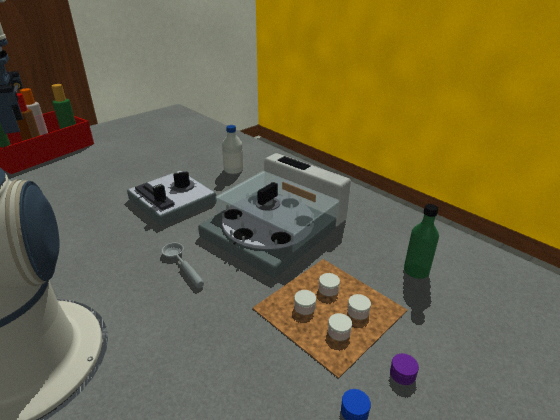

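The top view shows four cups near (344,238), (370,240), (344,260) and (372,261), with the blue and purple look-alikes at (409,295) and (413,259). The control box is at (175,248), with the fader grip near (182,262) and the dial at (174,234). The handle is at (269,214) and the bay seat at (272,247).

```bash
cat >> h.py <<'E'
def load(n):
    d=np.load(n); return {k:d[k] for k in d}
def tool(p,yaw=None,o=None):
    """tool-frame shift shares of 250mm to world p (TCP)"""
    o=o or arm.get_obs(); Rm=R.from_quat(o["eef_rot"]).as_matrix()
    s=Rm.T@(np.array(p)-o["ee_pos"])/0.25
    y=np.degrees(np.arctan2(Rm[1,1],Rm[0,1])); return np.round(s,4), y
E
python3 - <<'E'
from h import *
im=load("top0.npz")
for n,u,v,z in [("cupa",344,238,.028),("cupb",370,240,.028),("cupc",344,260,.028),("cupd",372,261,.028),("hub",269,208,.134),("bay",272,247,.046),("fader",182,260,.085),("dial",174,231,.078)]:
    print(n,ray(im,u,v,z).round(3))
P=xyz(im)
print(P[262,182],P[232,174],P[265,152])
f=im["frame"]
a=cv2.resize(f[215:285,138:212],None,fx=5.3,fy=5.3,interpolation=cv2.INTER_CUBIC)
b=cv2.resize(f[150:270,220:320],None,fx=3.9,fy=3.9,interpolation=cv2.INTER_CUBIC)
h=max(a.shape[0],b.shape[0]);
pad=lambda x:cv2.copyMakeBorder(x,0,h-x.shape[0],0,0,cv2.BORDER_CONSTANT)
c=np.hstack([pad(a),pad(b)]);print(c.shape);cv2.imwrite("pics/crop1.png",c)
print(tool([.4,.2,.2]))
E
```

```text
cupa [ 0.529 -0.25   0.028]
cupb [ 0.526 -0.333  0.028]
cupc [ 0.458 -0.251  0.028]
cupd [ 0.459 -0.339  0.028]
hub [ 0.59  -0.009  0.134]
bay [ 0.486 -0.021  0.046]
fader [0.427 0.249 0.085]
dial [0.517 0.284 0.078]
[0.42073607 0.24767065 0.0864508 ] [0.51380041 0.28343432 0.07795318] [0.41216511 0.34964205 0.04572954]
(468, 782, 3)
(array([-1.2585, -1.2276,  0.0549]), np.float64(71.27709436248756))
```

View pics/crop1.png

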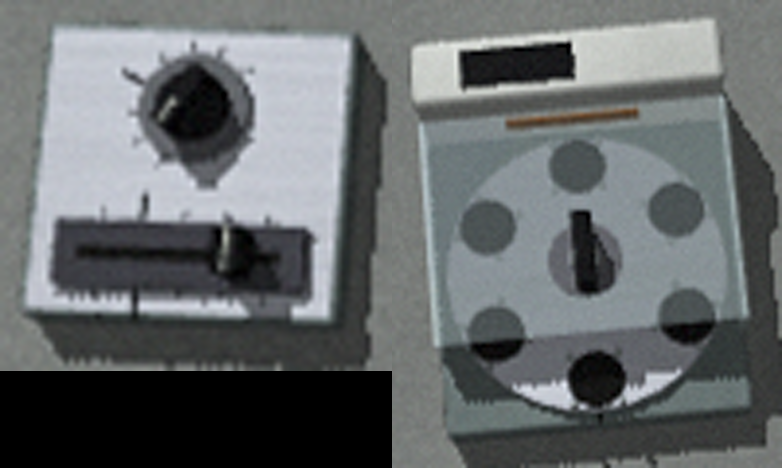

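The crop shows the bold fader tick to the left of the grip, near (146,200), so the fader must slide along +y. The dial's white line points lower-left and its bold tick is upper-left, near (130,73).

>>> drive_tool(rot=[[0,0,-0.4],[0,0,-0.4],[0,0,-0.4],[0,0,-0.4],[0,0,-0.4],[0,0,-0.4],[0,0,-0.4],[0,0,-0.4]], offset=[[-1,-0.9,0],[-1,-0.9,0],[-1,-0.9,0],[-1,-0.9,0],[-1,-0.9,0],[-1,-0.9,0],[-1,-0.9,0],[-1,-0.9,0]], grip=[1,1,1,1,1,1,1,1])

```text
clock: 1.15
ee_pos: [0.365, 0.2989, 0.2139]
eef_rot: [0.006, 1.0, 0.0, -0.0]
force: [-0.1, 0.1, -0.6]
grip_width: 0.091
grip_force: 0.0
```

Run:
```python
from h import *
print(tool([.46,.26,.2]), arm.get_obs()["clock"])
```

```text
(array([-0.3821, -0.1508,  0.0554]), np.float64(89.26563910925533)) 1.15
```

>>> drive_tool(rot=[[0,0,0],[0,0,0],[0,0,0],[0,0,0]], offset=[[-0.34,-0.15,0],[-0.34,-0.15,0],[-0.34,-0.15,0],[-0.34,-0.15,0]], grip=[1,1,1,1])

```text
clock: 1.65
ee_pos: [0.4487, 0.2608, 0.2137]
eef_rot: [0.006, 1.0, -0.0, -0.0]
force: [-0.1, -0.5, -0.8]
grip_width: 0.0912
grip_force: 0.0
```

Run:
```python
from h import *
im=cam("wrist"); cv2.imwrite("pics/w1.png",im["frame"])
np.savez("w1.npz",**{k:im[k] for k in("frame","depth","M","f","cx","cy")})
```

```text
(no output)
```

View pics/w1.png

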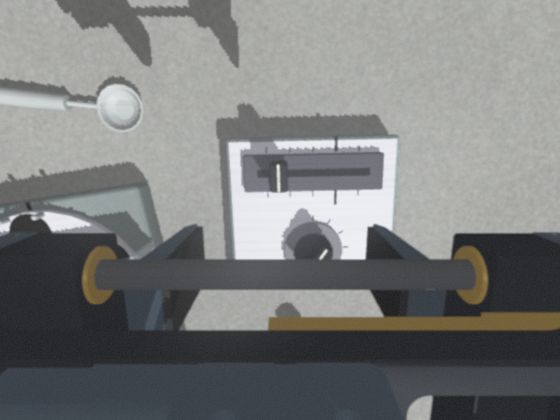

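The wrist view shows the fader's white line at (278,178) and the bold tick at (336,143) above the track and (336,197) below it. The dial is at (313,245), partly hidden by the gripper.

Run:
```python
from h import *
im=load("w1.npz"); g=cv2.cvtColor(im["frame"],cv2.COLOR_BGR2GRAY)
print(g[146,255:390]);print(g[197,255:390])
w=np.argwhere(g[158:198,265:295]>140)+[158,265]
(c,s,a)=cv2.minAreaRect(w[:,::-1].astype(np.float32)); print("line",c,s,a, ray(im,*c,.085))
# dark tick columns
for rows in ((138,150),(194,204)):
    sub=g[rows[0]:rows[1],325:348].astype(int); m=sub<110
    p=np.argwhere(m)+[rows[0],325]; print(p.mean(0) if len(p) else 0, ray(im,*p.mean(0)[::-1],.045), len(p))
# track outline
m=((g>40)&(g<110)).astype(np.uint8); m[:150]=0;m[195:]=0;m[:,:240]=0;m[:,388:]=0
p=np.argwhere(m)[:,::-1].astype(np.float32); c,s,a=cv2.minAreaRect(p); print(c,s,a)
b=cv2.boxPoints((c,s,a)); print(b, [ray(im,*q,.045).round(4).tolist() for q in b])
P=xyz(im); print(P[178,278],P[170,330],P[215,260])
```

```text
[152 154 151 153 154 150 149 151 155 151 147 146 147 152 153 153 151 154
 150 152 159 179 203 225 234 234 233 229 231 234 234 234 234 230 219 222
 231 234 235 233 233 226 225 225 230 234 234 233 231 227 225 225 231 234
 233 234 229 210 206 222 232 233 234 234 230 228 225 226 230 234 227 217
 218 223 223 227 231 235 224 172 112 106 160 214 232 234 229 216 218 222
 224 226 224 207 187 197 216 222 223 227 225 208 181 156 163 201 222 225
 224 207 189 198 216 224 214 181 165 174 185 197 217 223 224 226 230 234
 233 234 234 234 233 234 234 234 234]
[234 233 233 233 234 233 233 235 234 234 233 228 214 216 229 234 234 234
 234 234 235 234 235 235 236 235 235 235 236 235 235 236 236 235 229 224
 232 236 236 235 236 236 237 236 237 236 236 237 236 237 237 237 237 237
 236 237 236 233 233 235 237 238 237 236 237 237 238 237 238 238 237 237
 237 237 238 238 238 235 210 146 119 171 226 237 238 238 237 238 238 237
 237 237 237 237 237 238 237 238 238 237 238 236 237 237 238 237 238 238
 237 237 237 237 237 237 237 237 238 237 236 237 237 237 237 237 237 236
 236 236 236 236 237 236 236 236 235]
line (279.5, 180.5) (33.0, 29.0) 90.0 [0.42411388 0.25614143 0.085     ]
[143.14285714 335.57142857] [0.39128221 0.31431238 0.045     ] 14
[195. 335.] [0.44608952 0.31509165 0.045     ] 1
(312.86309814453125, 170.035400390625) (37.55320358276367, 135.95701599121094) 86.8201675415039
[[243.94772 155.05847]
 [379.6954  147.51694]
 [381.77847 185.01233]
 [246.03079 192.55386]] [[0.4024, 0.2185, 0.045], [0.3963, 0.3605, 0.045], [0.4358, 0.365, 0.045], [0.4423, 0.2191, 0.045]]
[0.42174972 0.25476274 0.08487187] [0.41912026 0.30915755 0.04469141] [0.47039992 0.23241629 0.03315934]
```

>>> drive_tool(rot=[[0,0,-0.04],[0,0,-0.04],[0,0,-0.04],[0,0,-0.04],[0,0,-0.04],[0,0,-0.04],[0,0,-0.04],[0,0,-0.04],[0,0,-0.04],[0,0,-0.04]], offset=[[0.11,-0.024,0.2],[0.11,-0.024,0.4],[0.11,-0.024,0.6],[0.11,-0.024,0.63],[0.11,-0.024,0.63],[0.11,-0.024,0.63],[0.11,-0.024,0.63],[0.11,-0.024,0.63],[0.11,-0.024,0.63],[0.11,-0.024,0.63]], grip=[1,1,0.6,0.4,0.2,0,0,0,0,0])

```text
clock: 2.95
ee_pos: [0.4222, 0.2544, 0.0565]
eef_rot: [-0.009, 1.0, 0.0, 0.0]
force: [0.5, 0.3, 4.0]
grip_width: 0.0177
grip_force: 30.0
```

>>> drive_tool(rot=[[0,0,0],[0,0,0],[0,0,0],[0,0,0],[0,0,0],[0,0,0]], offset=[[0,0.06,0],[0,0.12,0],[0,0.18,0],[0,0.24,0],[0,0.24,0],[0,0.24,0]], grip=[0,0,0,0,0,0])

```text
clock: 3.7
ee_pos: [0.4216, 0.3149, 0.0566]
eef_rot: [-0.01, 1.0, 0.0, 0.001]
force: [5.4, 1.4, 3.3]
grip_width: 0.018
grip_force: 30.0
```

>>> drive_tool(rot=[[0,0,0],[0,0,0],[0,0,0],[0,0,0],[0,0,0],[0,0,0],[0,0,0]], offset=[[0,0,0],[0,0,0],[0.1,0,-0.2],[0.2,0,-0.4],[0.3,0,-0.63],[0.3,0,-0.63],[0.3,0,-0.63]], grip=[0.35,0.35,0.35,0.35,1,1,1])

```text
clock: 4.58
ee_pos: [0.3457, 0.3127, 0.2136]
eef_rot: [-0.009, 1.0, -0.0, -0.0]
force: [0.3, -0.6, -0.6]
grip_width: 0.0591
grip_force: 0.0
```

Run:
```python
from h import *
im=cam("wrist"); cv2.imwrite("pics/w2.png",im["frame"])
np.savez("w2.npz",**{k:im[k] for k in("frame","depth","M","f","cx","cy")})
```

```text
(no output)
```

View pics/w2.png

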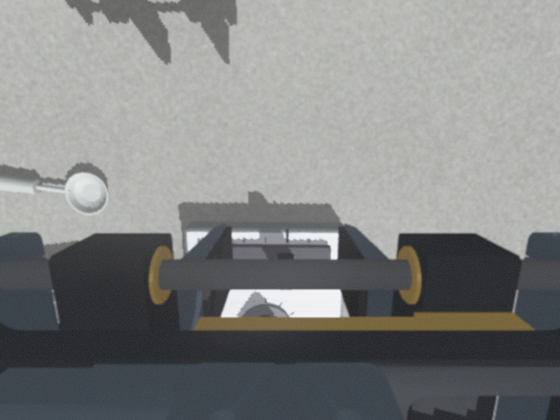

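This view is wrong: the gripper hides the box. I'll move out in x so both the fader and the dial are in sight.

>>> drive_tool(rot=[[0,0,0],[0,0,0],[0,0,0],[0,0,0],[0,0,0]], offset=[[-0.7,-0.07,0],[-0.7,-0.07,0],[-0.7,-0.07,0],[-0.7,-0.07,0],[-0.7,-0.07,0]], grip=[1,1,1,1,1])

```text
clock: 5.25
ee_pos: [0.5206, 0.2981, 0.2121]
eef_rot: [-0.009, 1.0, -0.001, -0.002]
force: [-0.0, 0.4, -0.1]
grip_width: 0.0914
grip_force: 0.0
```

Run:
```python
from h import *
im=cam("wrist"); cv2.imwrite("pics/w3.png",cv2.resize(im["frame"][40:240,180:440],None,fx=3,fy=3,interpolation=cv2.INTER_CUBIC))
np.savez("w3.npz",**{k:im[k] for k in("frame","depth","M","f","cx","cy")})
```

```text
(no output)
```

View pics/w3.png

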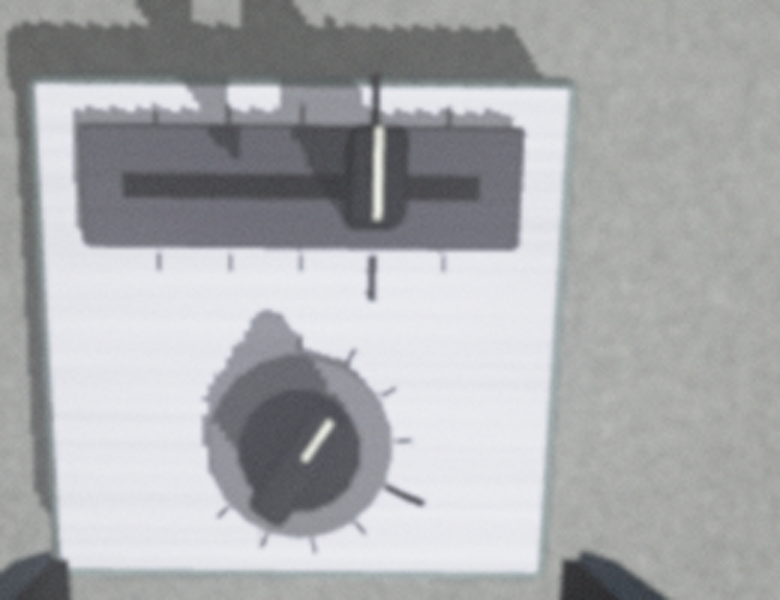

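The crop shows the fader's white line in line with the bold ticks at (376,95) and (371,280). The dial's line runs (305,460)–(331,421), and its bold tick runs (388,487)–(424,503).

Run:
```python
from h import *
im=load("w3.npz"); c=lambda x,y,z:ray(im,180+x/3,40+y/3,z)
for p in [(378,126,.085),(377,220,.085),(376,76,.045),(376,120,.045),(372,258,.045),(371,298,.045)]: print(c(*p).round(4))
print("dial")
C=[c(299,445,.0465)]
for p in [(388,487,.045),(424,503,.045),(300,343,.045),(352,355,.045),(390,391,.045),(404,440,.045),(362,527,.045),(313,545,.045),(264,541,.045),(222,513,.045)]: print(c(*p).round(4))
a,b=c(305,460,.078),c(331,421,.078); print("line",a.round(4),b.round(4))
P=xyz(im); print(P[40+445//3,180+299//3],P[40+425//3,180+380//3],P[40+400//3,180+230//3])
```

```text
[0.4086 0.3146 0.085 ]
[0.4349 0.3152 0.085 ]
[0.3871 0.3157 0.045 ]
[0.4006 0.3162 0.045 ]
[0.4447 0.3163 0.045 ]
[0.458  0.3163 0.045 ]
dial
[0.5243 0.3246 0.045 ]
[0.5299 0.3378 0.045 ]
[0.4737 0.2921 0.045 ]
[0.4775 0.3103 0.045 ]
[0.4898 0.3241 0.045 ]
[0.5071 0.3297 0.045 ]
[0.5393 0.3157 0.045 ]
[0.5464 0.298  0.045 ]
[0.5452 0.28   0.045 ]
[0.535  0.2647 0.045 ]
line [0.5091 0.2948 0.078 ] [0.4963 0.3029 0.078 ]
[0.50396781 0.29214527 0.07776164] [0.50195872 0.3205926  0.0393053 ] [0.49434342 0.26646052 0.03892581]
```

>>> drive_tool(rot=[[0,0,0.03],[0,0,0.03],[0,0,0.03],[0,0,0.03],[0,0,0.03],[0,0,0.03]], offset=[[-0.3,-0.98,0],[-0.3,-0.98,0],[-0.3,-0.98,0],[-0.3,-0.98,0],[-0.3,-0.98,0],[-0.3,-0.98,0]], grip=[1,1,1,1,1,1])

```text
clock: 6.05
ee_pos: [0.6001, 0.0555, 0.2137]
eef_rot: [0.003, 1.0, 0.0, -0.0]
force: [0.6, 0.7, -0.3]
grip_width: 0.0909
grip_force: 0.0
```

>>> drive_tool(rot=[[0,0,0],[0,0,0],[0,0,0]], offset=[[0,-0.23,0],[0,-0.23,0],[0,-0.23,0]], grip=[1,1,1])

```text
clock: 6.42
ee_pos: [0.6001, -0.0007, 0.2139]
eef_rot: [0.002, 1.0, 0.0, -0.0]
force: [-0.6, -0.0, -0.2]
grip_width: 0.0911
grip_force: 0.0
```

Run:
```python
from h import *
im=cam("wrist"); cv2.imwrite("pics/w4.png",im["frame"])
np.savez("w4.npz",**{k:im[k] for k in("frame","depth","M","f","cx","cy")})
pts=np.array([[.4737,.2921],[.4775,.3103],[.4898,.3241],[.5071,.3297],[.5393,.3157],[.5464,.298],[.5452,.28],[.535,.2647]])
A=np.c_[2*pts,np.ones(8)]; s=np.linalg.lstsq(A,(pts**2).sum(1),rcond=None)[0]; print(s[:2],np.sqrt(s[2]+s[0]**2+s[1]**2))
```

```text
[0.51025852 0.29275475] 0.03704781603816831
```

View pics/w4.png

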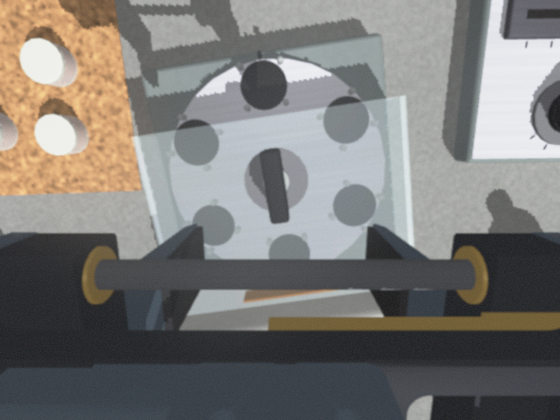

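The view shows the bay seat's dark disc at (264,86), other seats at (346,119), (197,142), (354,205), (213,225) and (289,254), and the bar handle from (268,150) to (281,221).

Run:
```python
from h import *
from scipy.optimize import least_squares
im=load("w4.npz"); g=cv2.cvtColor(im["frame"],cv2.COLOR_BGR2GRAY)
def blob(u,v,r,t):
    s=g[v-r:v+r,u-r:u+r]; m=(s<t).astype(np.uint8); n,l,st,c=cv2.connectedComponentsWithStats(m); k=1+np.argmax(st[1:,4]); 
    cs,_=cv2.findContours((l==k).astype(np.uint8),0,2); h=cv2.convexHull(max(cs,key=len)); e=cv2.fitEllipse(h); return np.array(e[0])+[u-r,v-r],e[1],st[k,4]
seats=[(264,86),(346,119),(354,205),(289,254),(213,225),(197,142)]
print([int(g[v,u]) for u,v in seats],g[115,300],g[180,230])
W=[]
for i,(u,v) in enumerate(seats[:3]+seats[4:]):
    t=60 if i==0 else int(g[v-4:v+4,u-4:u+4].mean())+14
    c,ax,n=blob(u,v,32,t); p=ray(im,*c,.046); W.append(p[:2]); print(c.round(1),np.round(ax,1),n,p.round(4))
W=np.array(W); k=np.array([0,1,2,4,5])*np.pi/3
def res(x): return np.concatenate([x[0]+.09*np.cos(x[2]+k)-W[:,0], x[1]+.09*np.sin(x[2]+k)-W[:,1]])
s=min((least_squares(lambda x,d=d:np.concatenate([x[0]+.09*np.cos(x[2]+d*k)-W[:,0],x[1]+.09*np.sin(x[2]+d*k)-W[:,1]]),[.59,-.01,3.14]) for d in (1,-1)),key=lambda s:s.cost)
print("hub",s.x,"res mm",(s.fun*1e3).round(1)); print("bay fit",s.x[:2]+.09*np.array([np.cos(s.x[2]),np.sin(s.x[2])]))
m=(g<60).astype(np.uint8); m[:146]=0;m[226:]=0;m[:,:255]=0;m[:,:][:,292:]=0
p=np.argwhere(m)[:,::-1].astype(np.float32); print("handle",cv2.minAreaRect(p))
for q in [(268,150),(281,221)]: print(ray(im,*q,.134))
# cups in top view
t=load("top0.npz"); hsv=cv2.cvtColor(t["frame"],cv2.COLOR_BGR2HSV)
m=((hsv[...,1]<60)&(hsv[...,2]>140)).astype(np.uint8); m[:222]=0;m[275:]=0;m[:,:325]=0;m[:,385:]=0
n,l,st,c=cv2.connectedComponentsWithStats(m)
for i in range(1,n):
    if st[i,4]>40: print("cup",c[i].round(1),st[i],ray(t,*c[i],.027).round(4))
```

```text
[68, 131, 131, 126, 127, 127] 200 191Traceback (most recent call last):
  File "<stdin>", line 12, in <module>
  File "<stdin>", line 6, in blob
cv2.error: OpenCV(4.12.0) /io/opencv/modules/imgproc/src/shapedescr.cpp:361: error: (-201:Incorrect size of input array) There should be at least 5 points to fit the ellipse in function 'fitEllipseNoDirect'
```

Run:
```python
from h import *
from scipy.optimize import least_squares
im=load("w4.npz"); g=cv2.cvtColor(im["frame"],cv2.COLOR_BGR2GRAY)
def blob(u,v,r,t):
    s=g[v-r:v+r,u-r:u+r]; m=(s<t).astype(np.uint8); m=cv2.morphologyEx(m,cv2.MORPH_OPEN,np.ones((5,5)));n,l,st,c=cv2.connectedComponentsWithStats(m); k=l[r,r]
    cs,_=cv2.findContours((l==k).astype(np.uint8),0,2); h=cv2.convexHull(max(cs,key=len)); e=cv2.fitEllipse(h); return np.array(e[0])+[u-r,v-r],e[1],st[k,4]
seats=[(264,86),(346,119),(354,205),(289,254),(213,225),(197,142)]
W=[]
for i,(u,v) in enumerate(seats[:3]+seats[4:]):
    t=int(g[v-4:v+4,u-4:u+4].mean())+20
    c,ax,n=blob(u,v,32,t); p=ray(im,*c,.046); W.append(p[:2]); print(c.round(1),np.round(ax,1),n,p.round(4))
W=np.array(W); k=np.array([0,1,2,4,5])*np.pi/3
s=min((least_squares(lambda x,d=d:np.concatenate([x[0]+.09*np.cos(x[2]+d*k)-W[:,0],x[1]+.09*np.sin(x[2]+d*k)-W[:,1]]),[.59,-.01,3.14],loss="soft_l1",f_scale=.002) for d in (1,-1)),key=lambda s:s.cost)
print("hub",s.x,"res mm",(s.fun*1e3).round(1)); print("bay fit",s.x[:2]+.09*np.array([np.cos(s.x[2]),np.sin(s.x[2])]))
m=(g<80).astype(np.uint8); m[:146]=0;m[226:]=0;m[:,:255]=0;m[:,292:]=0
p=np.argwhere(m)[:,::-1].astype(np.float32); print("handle",cv2.minAreaRect(p))
for q in [(268,150),(281,221)]: print(ray(im,*q,.134))
t=load("top0.npz"); hsv=cv2.cvtColor(t["frame"],cv2.COLOR_BGR2HSV)
m=((hsv[...,1]<60)&(hsv[...,2]>140)).astype(np.uint8); m[:222]=0;m[275:]=0;m[:,:325]=0;m[:,385:]=0
n,l,st,c=cv2.connectedComponentsWithStats(m)
for i in range(1,n):
    if st[i,4]>40: print("cup",c[i].round(1),st[i],ray(t,*c[i],.027).round(4))
```

```text
[263.1  84.8] [44.6 48.2] 1702 [ 0.4852 -0.0219  0.046 ]
[351.2 111.9] [47.  67.2] 2092 [0.5114 0.0671 0.046 ]
[354.2 204.9] [40.2 42.9] 1362 [0.608  0.0747 0.046 ]
[204.5 232.3] [45.1 63.9] 1905 [ 0.6386 -0.0898  0.046 ]
[190.1 134.9] [45.4 66.3] 2079 [ 0.5335 -0.0982  0.046 ]
hub [ 0.57268958 -0.01090782  3.26659172] res mm [ -1.8   6.9  -0.4 -11.5   4.2  -0.2  -6.3  -2.6   7.2   4.3]
bay fit [ 0.48339178 -0.02212846]
handle ((274.37835693359375, 185.27027893066406), (72.33555603027344, 19.070281982421875), 80.53767395019531)
[ 0.54517281 -0.01338578  0.134     ]
[ 0.6019979  -0.00370707  0.134     ]
cup [344.1 236.6] [337 230  14  14 145] [ 0.5336 -0.2499  0.027 ]
cup [369.5 239. ] [362 233  15  13 146] [ 0.5296 -0.3313  0.027 ]
cup [344.2 259.4] [338 253  14  14 151] [ 0.46   -0.2516  0.027 ]
cup [371.6 259.9] [365 254  14  13 151] [ 0.4625 -0.3382  0.027 ]
```

>>> drive_tool(rot=[[0,0,0],[0,0,0],[0,0,0],[0,0,0],[0,0,0],[0,0,0],[0,0,0]], offset=[[0.06,-1,0],[0.06,-1,0],[0.06,-1,0],[0.06,-1,0],[0.06,-1,0],[0.06,-1,0],[0.06,-1,0]], grip=[1,1,1,1,1,1,1])

```text
clock: 7.35
ee_pos: [0.5848, -0.2503, 0.2139]
eef_rot: [0.001, 1.0, 0.0, -0.0]
force: [-0.5, 1.3, 0.2]
grip_width: 0.0911
grip_force: 0.0
```

```bash
cat >> h.py <<'E'
def cups(im,z=.029,show=True):
    hsv=cv2.cvtColor(im["frame"],cv2.COLOR_BGR2HSV)
    m=((hsv[...,1]<45)&(hsv[...,2]>190)).astype(np.uint8); m[235:]=0
    m=cv2.morphologyEx(m,cv2.MORPH_OPEN,np.ones((5,5)))
    n,l,st,c=cv2.connectedComponentsWithStats(m); out=[]
    for i in range(1,n):
        if 400<st[i,4]<6000:
            cs,_=cv2.findContours((l==i).astype(np.uint8),0,2)
            e=cv2.fitEllipse(cv2.convexHull(max(cs,key=len))); p=ray(im,*e[0],z); out.append(p)
            print("cup",np.round(e[0],1),np.round(e[1],1),st[i,4],p.round(4),st[i,:4])
    return out
E
python3 - <<'E'
from h import *
im=cam("wrist"); cv2.imwrite("pics/w5.png",im["frame"])
cups(im); P=xyz(im)
E
```

```text
cup [283.2  76. ] [41.4 46.1] 1514 [ 0.459  -0.2516  0.029 ] [263  54  42  46]
cup [201.   79.7] [41.6 48.9] 1605 [ 0.4624 -0.3373  0.029 ] [179  57  45  46]
cup [546.7  86.5] [21.8 32.4] 478 [0.47   0.0243 0.029 ] [533  76  27  21]
cup [470.5  98.1] [17.1 52.1] 560 [ 0.4813 -0.0539  0.029 ] [447  83  45  28]
cup [210.7 144. ] [39.1 42.8] 1321 [ 0.528  -0.3309  0.029 ] [191 124  42  41]
cup [284.7 147.7] [39.7 40.2] 1260 [ 0.5322 -0.2502  0.029 ] [266 128  39  40]
```

View pics/w5.png

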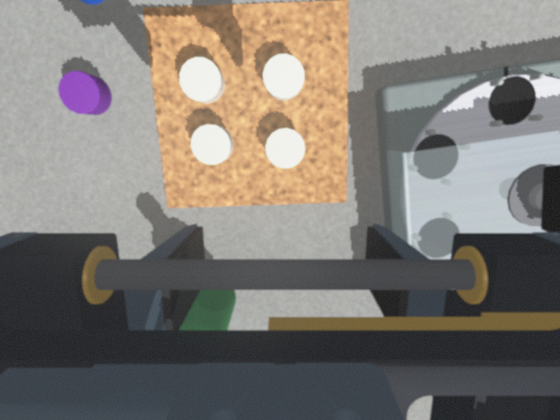

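The view shows the cup lids at (283,76), (201,80), (211,144) and (285,148), with the purple look-alike at (85,92). I'll start with the cup at (283,76), closing on it from two directions so it is centred on the tool.

>>> drive_tool(rot=[[0,0,0.9],[0,0,0.9],[0,0,0.9],[0,0,0.9],[0,0,0.9],[0,0,0.9]], offset=[[0.25,-0.005,0.2],[0.506,-0.005,0.4],[0.506,-0.005,0.6],[0.506,-0.005,0.6],[0.506,-0.005,0.6],[0.506,-0.005,0.6]], grip=[0.7,0.7,0.7,0.7,0.7,0.7])

```text
clock: 8.15
ee_pos: [0.4591, -0.2529, 0.0649]
eef_rot: [0.346, 0.938, -0.0, 0.001]
force: [-0.0, 0.2, 0.5]
grip_width: 0.0636
grip_force: 0.0
```

>>> drive_tool(rot=[[0,0,0.9],[0,0,0.9],[0,0,0.9],[0,0,0.9],[0,0,0.9],[0,0,0.9],[0,0,0.9],[0,0,0.9],[0,0,0.9],[0,0,0.9],[0,0,0.9],[0,0,0.9],[0,0,0.9]], offset=[[0,0,0],[0,0,0],[0,0,0],[0,0,0],[0,0,0],[0,0,0.1],[0,0,0.2],[0,0,0.2],[0,0,0.2],[0,0,0.2],[0,0,0.2],[0,0,0.2],[0,0,0.2]], grip=[0.7,0.7,0.7,0.7,0.7,0.7,0.7,0.7,0.45,0.3,0.3,0.3,0.65])

```text
clock: 9.78
ee_pos: [0.4582, -0.2531, 0.0145]
eef_rot: [0.651, 0.759, 0.0, 0.0]
force: [1.3, 0.4, -0.0]
grip_width: 0.0506
grip_force: 0.0
```

>>> drive_tool(rot=[[0,0,0],[0,0,-1],[0,0,-1],[0,0,-1],[0,0,-1],[0,0,-1]], offset=[[0,0,0],[0,0,0],[0,0,0],[0,0,0],[0,0,0],[0,0,0]], grip=[0.65,0.65,0.65,0.65,0.65,0.65])

```text
clock: 10.52
ee_pos: [0.4579, -0.2529, 0.0139]
eef_rot: [0.311, 0.95, 0.0, -0.0]
force: [-0.2, 0.1, -0.2]
grip_width: 0.0593
grip_force: 0.0
```

>>> drive_tool(rot=[[0,0,-1],[0,0,-1],[0,0,-1],[0,0,-1],[0,0,-1],[0,0,-1],[0,0,-1],[0,0,-1],[0,0,-1],[0,0,-1]], offset=[[0,0,0],[0,0,0],[0,0,0],[0,0,0],[0,0,0],[0,0,0],[0,0,0],[0,0,0],[0,0,0],[0,0,0]], grip=[0.65,0.65,0.65,0.65,0.65,0,0,0,0,0])

```text
clock: 11.78
ee_pos: [0.4579, -0.2529, 0.0139]
eef_rot: [-0.076, 0.997, -0.0, -0.0]
force: [0.3, -0.3, 1.3]
grip_width: 0.0431
grip_force: 30.0
```

Run:
```python
from h import *
o=arm.get_obs();print(o["ee_pos"],tool([.4852,-.0219,.15]),o["joint_pos"])
```

```text
[ 0.45791386 -0.2528888   0.01391438] (array([-0.2477,  0.8968, -0.5444]), np.float64(98.70382714383585)) [-6.18756303e-01  6.42270205e-01  1.78646810e+00 -1.29688032e-05
  7.12851058e-01 -2.34145326e+00]
```

>>> drive_tool(rot=[[0,0,0],[0,0,0],[0,0,0],[0,0,0],[0,0,0],[0,0,0],[0,0,0],[0,0,0],[0,0,0]], offset=[[0,0,0],[0,0,0],[0,0,-0.2],[0,0.1,-0.4],[-0.25,0.3,-0.6],[-0.5,0.5,-0.8],[-0.5,0.5,-0.8],[-0.5,0.5,-0.8],[-0.5,0.5,-0.8]], grip=[0.7,0.7,0.7,0.7,1,1,1,1,1])

```text
clock: 12.9
ee_pos: [0.562, -0.1102, 0.2135]
eef_rot: [-0.076, 0.997, 0.0, -0.0]
force: [-0.6, 0.4, 0.3]
grip_width: 0.0913
grip_force: 0.0
```

Run:
```python
from h import *
im=cam("wrist"); cv2.imwrite("pics/w6.png",im["frame"])
np.savez("w6.npz",**{k:im[k] for k in("frame","depth","M","f","cx","cy")})
cups(im); print(proj(im,[.4579,-.2529,.029]),proj(im,[.4852,-.0219,.046]))
```

```text
cup [447.3  -7.6] [ 80.9 137.7] 1881 [0.3375 0.0169 0.029 ] [392   0 123  39]
cup [85.8 69.4] [41.9 58.5] 1791 [ 0.4626 -0.3339  0.029 ] [60 45 54 48]
cup [166.7  78.2] [41.  51.3] 1504 [ 0.4584 -0.2504  0.029 ] [144  55  47  46]
cup [ 91.3 134.9] [39.2 52.3] 1495 [ 0.5283 -0.3273  0.029 ] [ 68 114  50  41]
cup [340.7 131. ] [17.1 51.3] 543 [ 0.4832 -0.0612  0.029 ] [318 118  45  22]
cup [422.1 135.4] [23.8 50.9] 640 [0.4743 0.0269 0.029 ] [401 119  43  22]
cup [164.1 150.1] [38.3 45.4] 1352 [ 0.5325 -0.2483  0.029 ] [143 130  45  40]
[164.36272069  77.31650027] [380.42175968 138.78248636]
```

View pics/w6.png

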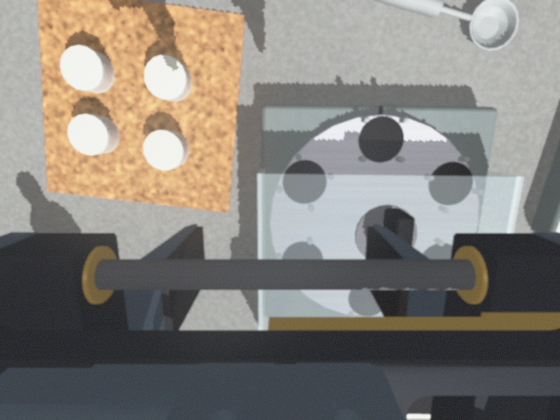

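This view agrees: the lid centre at about (164.7,77) matches the predicted (164.4,77.3), and the bay disc at (381,139) matches the predicted (380.4,138.8). The calibration is good to about 1 mm, so I'll pick the cup and place it.

>>> drive_tool(rot=[[0,0,0],[0,0,0],[0,0,0],[0,0,0],[0,0,0],[0,0,0],[0,0,0],[0,0,0],[0,0,0],[0,0,0],[0,0,0],[0,0,0],[0,0,0]], offset=[[0.25,-0.25,0.1],[0.5,-0.5,0.2],[0.5,-0.5,0.4],[0.5,-0.5,0.5],[0.5,-0.5,0.6],[0.5,-0.5,0.8],[0.5,-0.5,0.8],[0.5,-0.5,0.8],[0.5,-0.5,0.8],[0.5,-0.5,0.8],[0.5,-0.5,0.8],[0.5,-0.5,0.7],[0.5,-0.5,0.6]], grip=[0.7,0.7,0.7,0.7,0.7,0.7,0.7,0,0,0,0,0,0])

```text
clock: 14.58
ee_pos: [0.458, -0.2529, 0.0654]
eef_rot: [-0.076, 0.997, -0.0, 0.0]
force: [-0.3, 0.0, -0.2]
grip_width: 0.0431
grip_force: 30.0
```

Run:
```python
from h import *
o=arm.get_obs();print(o["ee_pos"],o["grip_width"],tool([.4853,-.0216,.0575]))
```

```text
[ 0.4580342  -0.25290251  0.06536537] 0.04310028919002282 (array([-0.2483,  0.8979,  0.0311]), np.float64(98.73616056824439))
```

>>> drive_tool(rot=[[0,0,0],[0,0,0],[0,0,0],[0,0,0],[0,0,0],[0,0,0],[0,0,0],[0,0,0]], offset=[[0,0,-0.2],[-0.06,0.2,-0.22],[-0.13,0.44,-0.22],[-0.19,0.68,-0.22],[-0.248,0.898,-0.2],[-0.248,0.898,-0.1],[-0.248,0.898,-0.1],[-0.248,0.898,-0.1]], grip=[0,0,0,0,0,0,0,0])

```text
clock: 15.58
ee_pos: [0.4855, -0.0221, 0.0899]
eef_rot: [-0.076, 0.997, -0.0, 0.0]
force: [1.1, 0.3, -0.4]
grip_width: 0.0433
grip_force: 30.0
```

>>> drive_tool(rot=[[0,0,0],[0,0,0],[0,0,0],[0,0,0]], offset=[[0,0,0.06],[0,0,0.12],[0,0,0.129],[0,0,0.129]], grip=[0,0,0,0])

```text
clock: 16.08
ee_pos: [0.4857, -0.0225, 0.0581]
eef_rot: [-0.075, 0.997, -0.0, 0.001]
force: [-1.7, -0.1, 8.8]
grip_width: 0.0435
grip_force: 30.0
```

>>> drive_tool(rot=[[0,0,0],[0,0,0],[0,0,0],[0,0,0],[0,0,0],[0,0,0],[0,0,0],[0,0,0]], offset=[[0,0,-0.005],[0,0,-0.01],[0,0,-0.01],[0,0,-0.2],[0,0,-0.4],[-0.25,0,-0.6],[-0.4,0,-0.6],[-0.4,0,-0.6]], grip=[0.65,0.65,0.65,0.65,0.65,0.65,0.65,0.65])

```text
clock: 17.08
ee_pos: [0.5873, -0.0062, 0.2076]
eef_rot: [-0.076, 0.997, -0.0, 0.002]
force: [-0.2, 0.4, -0.2]
grip_width: 0.0591
grip_force: 0.0
```

Run:
```python
from h import *
im=cam("wrist"); cv2.imwrite("pics/w7.png",im["frame"])
np.savez("w7.npz",**{k:im[k] for k in("frame","depth","M","f","cx","cy")})
cups(im,.072); print(proj(im,[.4853,-.0216,.072]),tool([.574,-.0083,.2]))
```

```text
cup [301.7  95.5] [ 51.4 102. ] 2309 [ 0.4857 -0.0062  0.072 ] [269  67  81  50]
cup [239.7  87.6] [17.1 38.1] 424 [ 0.4875 -0.0627  0.072 ] [222  76  34  20]
cup [ 67.1 111.2] [40.2 56.8] 1624 [ 0.5319 -0.2169  0.072 ] [42 88 54 43]
cup [150.  162.9] [  7.8 106.7] 526 [ 0.5675 -0.1391  0.072 ] [144 128  13  78]
cup [409.3 179.1] [ 23.8 163.1] 2199 [0.545  0.1087 0.072 ] [394 131  31 103]
[285.03004687  92.32619741] (array([ 0.0443, -0.0015,  0.0263]), np.float64(98.7573360019268))
```

View pics/w7.png

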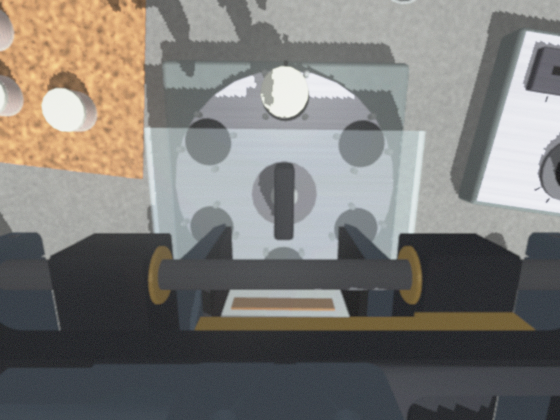

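The cup stands in the bay seat at (285,92), as predicted, and the handle is centred near (284,201). Next I'll index the table.

>>> drive_tool(rot=[[0,0,0],[0,0,0],[0,0,0],[0,0,0],[0,0,0],[0,0,0],[0,0,0],[0,0,0]], offset=[[0.044,0,0.2],[0.044,0,0.4],[0.044,0,0.42],[0.044,0,0.42],[0.044,0,0.42],[0.044,0,0.42],[0.044,0,0.42],[0.044,0,0.42]], grip=[0.65,0.5,0.4,0,0,0,0,0])

```text
clock: 18.12
ee_pos: [0.5743, -0.0089, 0.1034]
eef_rot: [-0.076, 0.997, -0.001, 0.001]
force: [-0.5, -7.0, 6.2]
grip_width: 0.0159
grip_force: 30.0
```

>>> drive_tool(rot=[[0,0,-0.15],[0,0,-0.32],[0,0,-0.5],[0,0,-0.68],[0,0,-0.85],[0,0,-1],[0,0,-1],[0,0,-1]], offset=[[0,0,0],[0,0,0],[0,0,0],[0,0,0],[0,0,0],[0,0,0],[0,0,0],[0,0,0]], grip=[0,0,0,0,0,0,0,0])

```text
clock: 19.12
ee_pos: [0.5748, -0.0098, 0.1034]
eef_rot: [-0.452, 0.892, -0.002, 0.001]
force: [3.2, -15.4, 2.9]
grip_width: 0.0158
grip_force: 30.0
```

>>> drive_tool(rot=[[0,0,-0.16],[0,0,-0.33],[0,0,-0.33],[0,0,-0.33],[0,0,-0.33],[0,0,-0.33],[0,0,-0.33],[0,0,-0.33],[0,0,-0.33]], offset=[[0,0,0],[0,0,0],[0,0,0],[0,0,0],[0,0,0],[0,0,0],[0,0,-0.2],[0,0,-0.4],[0,0,-0.42]], grip=[0,0,0,0,0.65,0.65,0.65,0.65,0.65])

```text
clock: 20.25
ee_pos: [0.5748, -0.008, 0.2104]
eef_rot: [-0.563, 0.826, -0.002, 0.002]
force: [-1.2, 0.3, -0.5]
grip_width: 0.0587
grip_force: 0.0
```

Run:
```python
from h import *
o=arm.get_obs();print(o["ee_pos"],tool([.56,-.29,.2]),o["joint_pos"][5])
```

```text
[ 0.57484299 -0.00804377  0.21043943] (array([ 1.0717, -0.3562,  0.042 ]), np.float64(158.59045026995716)) -2.8859363945552854
```

>>> drive_tool(rot=[[0,0,1],[0,0,1],[0,0,1],[0,0,1],[0,0,1],[0,0,1]], offset=[[0.95,-0.35,0],[0.95,-0.35,0],[0.95,-0.35,0],[0.95,-0.35,0],[0.95,-0.35,0],[0.95,-0.35,0]], grip=[0.7,0.7,0.7,0.7,0.7,0.7])

```text
clock: 21.0
ee_pos: [0.5674, -0.2608, 0.206]
eef_rot: [-0.204, 0.979, 0.001, -0.0]
force: [1.0, 0.2, -0.7]
grip_width: 0.0635
grip_force: 0.0
```

>>> drive_tool(rot=[[0,0,0.33],[0,0,0.33],[0,0,0.33]], offset=[[0,0,0],[0,0,0],[0,0,0]], grip=[0.7,0.7,0.7])

```text
clock: 21.38
ee_pos: [0.5679, -0.2594, 0.2066]
eef_rot: [-0.078, 0.997, 0.0, -0.0]
force: [0.1, -0.7, 0.1]
grip_width: 0.0638
grip_force: 0.0
```

```bash
cat >> h.py <<'E'
def lids(im,z=.029,keep=lambda p:True):
    """lid-fit: far (from camera foot) edge of blob belongs to the lid; centre = far-edge point minus radius 22 mm along the ray foot direction"""
    hsv=cv2.cvtColor(im["frame"],cv2.COLOR_BGR2HSV)
    m=((hsv[...,1]<45)&(hsv[...,2]>170)).astype(np.uint8); m[235:]=0
    m=cv2.morphologyEx(m,cv2.MORPH_OPEN,np.ones((5,5)))
    n,l,st,c=cv2.connectedComponentsWithStats(m); o=arm.get_obs()
    for i in range(1,n):
        if not 700<st[i,4]<4000: continue
        cs,_=cv2.findContours((l==i).astype(np.uint8),0,2); h=max(cs,key=len)[:,0]
        w=np.array([ray(im,u,v,z)[:2] for u,v in h]); d=w.mean(0)-im["M"][:2,3]; d/=np.linalg.norm(d)
        q=(w-w.mean(0))@d; f=w[q>-.005]   # far half
        cc=np.linalg.lstsq(np.c_[2*f,np.ones(len(f))],(f**2).sum(1),rcond=None)[0]
        r=np.sqrt(cc[2]+cc[0]**2+cc[1]**2); p=cc[:2]
        if p[1]<-.13: print("lid",c[i].round(0),p.round(4),"r",r.round(4),"shift",tool([*p,.014],o=o)[0])
E
python3 - <<'E'
from h import *
im=cam("wrist"); lids(im); print(arm.get_obs()["ee_pos"],tool([0,0,0])[1])
w=load("w6.npz"); lids(w)
im2=load("w7.npz")
cv2.imwrite("pics/w8.png",im["frame"])
E
```

```text
lid [225.  84.] [ 0.4614 -0.3389] r 0.0214 shift [ 0.4699 -0.2468  0.7704]
lid [224. 150.] [ 0.5282 -0.3316] r 0.0216 shift [ 0.2016 -0.2597  0.7703]
lid [298. 166.] [ 0.5327 -0.2501] r 0.0213 shift [0.1328 0.0594 0.7704]
lid [248. 223.] [ 0.6041 -0.3519] r 0.0234 shift [-0.0856 -0.3873  0.7702]
[ 0.5679055  -0.25970208  0.20659798] 98.97916213944336
lid [85. 69.] [ 0.4614 -0.3386] r 0.0215 shift [ 0.4699 -0.2454  0.7704]
lid [166.  79.] [ 0.4582 -0.2568] r 0.0187 shift [0.4313 0.0795 0.7705]
lid [ 91. 135.] [ 0.5281 -0.3312] r 0.0217 shift [ 0.2016 -0.2579  0.7703]
lid [164. 150.] [ 0.5324 -0.2498] r 0.0215 shift [0.134  0.0611 0.7704]
```

>>> drive_tool(rot=[[0,0,0],[0,0,0],[0,0,0],[0,0,0],[0,0,0],[0,0,0],[0,0,0],[0,0,0],[0,0,0],[0,0,0],[0,0,0]], offset=[[0.133,0.059,0.2],[0.133,0.059,0.4],[0.133,0.059,0.6],[0.133,0.059,0.77],[0.133,0.059,0.77],[0.133,0.059,0.77],[0.133,0.059,0.77],[0.133,0.059,0.77],[0.133,0.059,0.77],[0.133,0.059,0.6],[0.133,0.059,0.5]], grip=[0.7,0.7,0.7,0.7,0.7,0,0,0,0,0,0])

```text
clock: 22.8
ee_pos: [0.5334, -0.252, 0.0843]
eef_rot: [-0.076, 0.997, -0.001, 0.001]
force: [0.2, 0.7, -0.8]
grip_width: 0.0431
grip_force: 30.0
```

Run:
```python
from h import *
o=arm.get_obs();print(o["ee_pos"],o["grip_width"],tool([.4855,-.0226,.0575]))
```

```text
[ 0.53338457 -0.2520157   0.08425943] 0.043057124190261635 (array([0.0501, 0.9363, 0.1054]), np.float64(98.73901523597075))
```

>>> drive_tool(rot=[[0,0,0],[0,0,0],[0,0,0],[0,0,0],[0,0,0],[0,0,0],[0,0,0],[0,0,0]], offset=[[0.05,0.06,-0.2],[0.05,0.28,-0.22],[0.05,0.5,-0.22],[0.05,0.72,-0.22],[0.05,0.936,-0.2],[0.05,0.936,-0.05],[0.05,0.936,-0.02],[0.05,0.936,-0.02]], grip=[0,0,0,0,0,0,0,0])

```text
clock: 23.8
ee_pos: [0.4851, -0.0227, 0.0872]
eef_rot: [-0.076, 0.997, -0.0, -0.0]
force: [1.1, 0.2, -0.1]
grip_width: 0.043
grip_force: 30.0
```

>>> drive_tool(rot=[[0,0,0],[0,0,0],[0,0,0],[0,0,0]], offset=[[0,0,0.06],[0,0,0.11],[0,0,0.123],[0,0,0.123]], grip=[0,0,0,0])

```text
clock: 24.3
ee_pos: [0.4858, -0.0227, 0.0569]
eef_rot: [-0.076, 0.997, -0.0, 0.001]
force: [-0.7, 0.0, 13.1]
grip_width: 0.0431
grip_force: 30.0
```

>>> drive_tool(rot=[[0,0,0],[0,0,0],[0,0,0],[0,0,0],[0,0,0],[0,0,0],[0,0,0],[0,0,0]], offset=[[0,0,-0.005],[0,0,-0.01],[0,0,-0.01],[0,0,-0.2],[0,0,-0.4],[-0.25,0,-0.6],[-0.4,0,-0.6],[-0.4,0,-0.6]], grip=[0.65,0.65,0.65,0.65,0.65,0.65,0.65,0.65])

```text
clock: 25.3
ee_pos: [0.587, -0.0067, 0.2068]
eef_rot: [-0.076, 0.997, -0.0, 0.002]
force: [-0.3, 0.8, -0.6]
grip_width: 0.0594
grip_force: 0.0
```

Run:
```python
from h import *
im=cam("wrist"); cv2.imwrite("pics/w9.png",im["frame"])
print(proj(im,[.4855,-.0226,.072]),tool([.5747,-.0095,.103]))
```

```text
[284.43501349  92.75689128] (array([ 0.0408, -0.0045,  0.411 ]), np.float64(98.75715411852997))
```

View pics/w9.png

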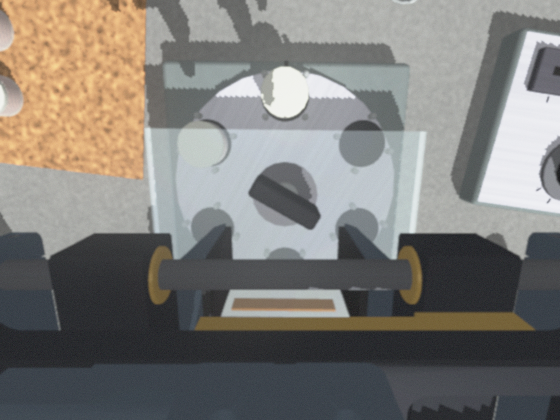

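Cup one is under the hood at (204,142) and cup two is in the bay at (285,92). The handle now stands at +60°. I'll turn the tool back 120° to take it again.

>>> drive_tool(rot=[[0,0,1],[0,0,1],[0,0,1],[0,0,1],[0,0,1]], offset=[[0.04,-0.004,0],[0.04,-0.004,0],[0.04,-0.004,0],[0.04,-0.004,0],[0.04,-0.004,0]], grip=[0.65,0.65,0.65,0.65,0.65])

```text
clock: 25.98
ee_pos: [0.5728, -0.0096, 0.2054]
eef_rot: [0.312, 0.95, -0.0, -0.001]
force: [-0.5, -0.2, 0.0]
grip_width: 0.0593
grip_force: 0.0
```

>>> drive_tool(rot=[[0,0,1],[0,0,1],[0,0,1],[0,0,1],[0,0,1]], offset=[[0,0,0],[0,0,0],[0,0,0],[0,0,0],[0,0,0]], grip=[0.65,0.65,0.65,0.65,0.65])

```text
clock: 26.6
ee_pos: [0.5733, -0.0096, 0.2057]
eef_rot: [0.651, 0.759, -0.0, -0.0]
force: [0.0, 0.9, -1.0]
grip_width: 0.0593
grip_force: 0.0
```

>>> drive_tool(rot=[[0,0,0.67],[0,0,0.67],[0,0,0.67],[0,0,0.67],[0,0,0.67],[0,0,0.67],[0,0,0.67],[0,0,0.67],[0,0,0.67],[0,0,0.67],[0,0,0.67]], offset=[[0,0,0],[0,0,0],[0,0,0],[0,0,0.2],[0,0,0.4],[0,0,0.41],[0,0,0.41],[0,0,0.41],[0,0,0.41],[0,0,0.41],[0,0,0.41]], grip=[0.65,0.65,0.65,0.65,0.5,0.4,0,0,0,0,0])

```text
clock: 27.98
ee_pos: [0.5753, -0.0098, 0.1051]
eef_rot: [0.826, 0.564, 0.001, 0.001]
force: [1.9, -1.1, 9.2]
grip_width: 0.0161
grip_force: 30.0
```

Run:
```python
from h import *
o=arm.get_obs();print(o["ee_pos"],tool([0,0,0])[1],o["joint_pos"][5])
```

```text
[ 0.57531301 -0.0097644   0.10512738] -21.400706313427158 0.2528579779810309
```

>>> drive_tool(rot=[[0,0,-0.15],[0,0,-0.32],[0,0,-0.5],[0,0,-0.68],[0,0,-0.85],[0,0,-1],[0,0,-1],[0,0,-1]], offset=[[0,0,0],[0,0,0],[0,0,0],[0,0,0],[0,0,0],[0,0,0],[0,0,0],[0,0,0]], grip=[0,0,0,0,0,0,0,0])

```text
clock: 28.98
ee_pos: [0.5761, -0.0098, 0.1051]
eef_rot: [0.548, 0.837, 0.001, 0.002]
force: [6.8, -0.1, 4.9]
grip_width: 0.016
grip_force: 30.0
```

>>> drive_tool(rot=[[0,0,-0.16],[0,0,-0.33],[0,0,-0.33],[0,0,-0.33],[0,0,-0.33],[0,0,-0.33],[0,0,-0.33],[0,0,-0.33],[0,0,-0.33]], offset=[[0,0,0],[0,0,0],[0,0,0],[0,0,0],[0,0,0],[0,0,0],[0,0,-0.2],[0,0,-0.4],[0,0,-0.42]], grip=[0,0,0,0,0.65,0.65,0.65,0.65,0.65])

```text
clock: 30.1
ee_pos: [0.5755, -0.0097, 0.2119]
eef_rot: [0.435, 0.9, 0.001, 0.003]
force: [0.7, -0.3, -0.3]
grip_width: 0.0589
grip_force: 0.0
```

Run:
```python
from h import *
o=arm.get_obs();print(o["ee_pos"],tool([.57,-.26,.206]))
```

```text
[ 0.57549577 -0.00971573  0.21194643] (array([-0.7704, -0.6396,  0.0244]), np.float64(38.435560389050956))
```

Next, the remaining cups. I'll view them with the tool turned back to the bay yaw.

>>> drive_tool(rot=[[0,0,-1],[0,0,-1],[0,0,-1],[0,0,-1],[0,0,-1],[0,0,-1]], offset=[[-0.77,-0.64,0],[-0.77,-0.64,0],[-0.77,-0.64,0],[-0.77,-0.64,0],[-0.77,-0.64,0],[-0.77,-0.64,0]], grip=[0.7,0.7,0.7,0.7,0.7,0.7])

```text
clock: 30.85
ee_pos: [0.5675, -0.2612, 0.2074]
eef_rot: [0.058, 0.998, 0.0, -0.001]
force: [-0.3, 1.1, -0.3]
grip_width: 0.0639
grip_force: 0.0
```

>>> drive_tool(rot=[[0,0,-0.34],[0,0,-0.34],[0,0,-0.34]], offset=[[0,0,0],[0,0,0],[0,0,0]], grip=[0.7,0.7,0.7])

```text
clock: 31.22
ee_pos: [0.5681, -0.2585, 0.208]
eef_rot: [-0.076, 0.997, 0.0, -0.0]
force: [1.0, 0.1, 0.4]
grip_width: 0.0637
grip_force: 0.0
```

Run:
```python
from h import *
im=cam("wrist"); lids(im); print(arm.get_obs()["ee_pos"],tool([0,0,0])[1])
```

```text
lid [224.  84.] [ 0.4615 -0.3387] r 0.0216 shift [ 0.4692 -0.2532  0.7765]
lid [223. 150.] [ 0.5281 -0.3315] r 0.0216 shift [ 0.2014 -0.2645  0.7764]
lid [249. 223.] [ 0.6044 -0.3515] r 0.0236 shift [-0.0886 -0.3891  0.7761]
[ 0.56814066 -0.25872325  0.20810718] 98.59015165947321
```

>>> drive_tool(rot=[[0,0,0],[0,0,0],[0,0,0],[0,0,0],[0,0,0],[0,0,0],[0,0,0],[0,0,0],[0,0,0],[0,0,0],[0,0,0]], offset=[[0.201,-0.264,0.1],[0.201,-0.264,0.3],[0.201,-0.264,0.55],[0.201,-0.264,0.776],[0.201,-0.264,0.776],[0.201,-0.264,0.776],[0.201,-0.264,0.776],[0.201,-0.264,0.776],[0.201,-0.264,0.776],[0.201,-0.264,0.6],[0.201,-0.264,0.5]], grip=[0.7,0.7,0.7,0.7,0.7,0,0,0,0,0,0])

```text
clock: 32.65
ee_pos: [0.5295, -0.3332, 0.0866]
eef_rot: [-0.076, 0.997, -0.001, 0.001]
force: [0.0, 0.2, -1.1]
grip_width: 0.0434
grip_force: 30.0
```

Run:
```python
from h import *
o=arm.get_obs();print(o["ee_pos"],o["grip_width"],tool([.4855,-.0228,.0575]))
```

```text
[ 0.5294751  -0.33322732  0.08664854] 0.04339990213270666 (array([-0.014 ,  1.2543,  0.1135]), np.float64(98.71297762444529))
```

>>> drive_tool(rot=[[0,0,0],[0,0,0],[0,0,0],[0,0,0],[0,0,0],[0,0,0]], offset=[[0,0.1,-0.2],[0,0.34,-0.22],[0,0.58,-0.22],[0,0.8,-0.22],[0,0.8,-0.22],[0,0.8,-0.22]], grip=[0,0,0,0,0,0])

```text
clock: 33.4
ee_pos: [0.499, -0.1353, 0.1395]
eef_rot: [-0.076, 0.997, -0.001, 0.001]
force: [1.1, 0.1, -1.1]
grip_width: 0.0431
grip_force: 30.0
```

Run:
```python
from h import *
o=arm.get_obs();print(o["ee_pos"],o["grip_width"],tool([.486,-.0228,.0575]))
```

```text
[ 0.49897074 -0.13528361  0.13953411] 0.04313108723741119 (array([-0.0166,  0.453 ,  0.3276]), np.float64(98.75842617591772))
```

>>> drive_tool(rot=[[0,0,0],[0,0,0],[0,0,0],[0,0,0],[0,0,0],[0,0,0]], offset=[[-0.017,0.2,0],[-0.017,0.4,0.05],[-0.017,0.453,0.1],[-0.017,0.453,0.2],[-0.017,0.453,0.2],[-0.017,0.453,0.2]], grip=[0,0,0,0,0,0])

```text
clock: 34.15
ee_pos: [0.4859, -0.0233, 0.089]
eef_rot: [-0.075, 0.997, -0.0, 0.0]
force: [0.5, -0.1, -0.6]
grip_width: 0.043
grip_force: 30.0
```

>>> drive_tool(rot=[[0,0,0],[0,0,0],[0,0,0],[0,0,0]], offset=[[0,0,0.06],[0,0,0.11],[0,0,0.128],[0,0,0.128]], grip=[0,0,0,0])

```text
clock: 34.65
ee_pos: [0.4863, -0.0229, 0.0572]
eef_rot: [-0.076, 0.997, -0.0, 0.001]
force: [0.7, -0.3, 9.9]
grip_width: 0.0436
grip_force: 30.3
```

>>> drive_tool(rot=[[0,0,0],[0,0,0],[0,0,0],[0,0,0],[0,0,0],[0,0,0],[0,0,0],[0,0,0]], offset=[[0,0,-0.005],[0,0,-0.01],[0,0,-0.01],[0,0,-0.2],[0,0,-0.4],[-0.25,0,-0.6],[-0.4,0,-0.6],[-0.4,0,-0.6]], grip=[0.65,0.65,0.65,0.65,0.65,0.65,0.65,0.65])

```text
clock: 35.65
ee_pos: [0.5874, -0.0068, 0.2073]
eef_rot: [-0.076, 0.997, -0.0, 0.002]
force: [0.0, -0.1, -0.3]
grip_width: 0.0595
grip_force: 0.0
```

Run:
```python
from h import *
im=cam("wrist"); cv2.imwrite("pics/w10.png",im["frame"])
print(proj(im,[.4855,-.0226,.072]),tool([.575,-.0098,.105]))
```

```text
[284.66927386  92.36276914] (array([ 0.0413, -0.0051,  0.4049]), np.float64(98.76133334220432))
```

View pics/w10.png

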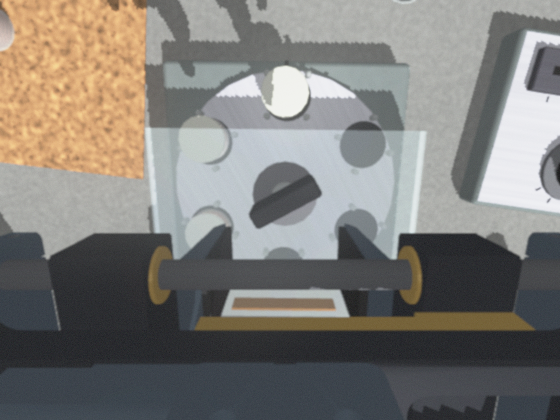

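The third cup is in the bay at (286,91), with the other two under the hood at (205,139) and (208,228). Next index: I'll grip at yaw 38.7° and twist to 98.7°.

>>> drive_tool(rot=[[0,0,1],[0,0,1],[0,0,1],[0,0,1],[0,0,1]], offset=[[0.041,-0.005,0],[0.041,-0.005,0],[0.041,-0.005,0],[0.041,-0.005,0],[0.041,-0.005,0]], grip=[0.65,0.65,0.65,0.65,0.65])

```text
clock: 36.33
ee_pos: [0.5729, -0.0101, 0.2059]
eef_rot: [0.312, 0.95, -0.0, -0.001]
force: [-0.5, -0.4, -0.5]
grip_width: 0.059
grip_force: 0.0
```

>>> drive_tool(rot=[[0,0,0.33],[0,0,0.33],[0,0,0.33],[0,0,0.33],[0,0,0.33],[0,0,0.33],[0,0,0.33],[0,0,0.33],[0,0,0.33],[0,0,0.33]], offset=[[0,0,0],[0,0,0],[0,0,0.2],[0,0,0.4],[0,0,0.405],[0,0,0.405],[0,0,0.405],[0,0,0.405],[0,0,0.405],[0,0,0.405]], grip=[0.65,0.65,0.65,0.5,0.4,0,0,0,0,0])

```text
clock: 37.58
ee_pos: [0.5761, -0.0093, 0.107]
eef_rot: [0.431, 0.902, 0.001, 0.002]
force: [5.6, 8.9, 4.2]
grip_width: 0.0158
grip_force: 30.0
```

>>> drive_tool(rot=[[0,0,-0.15],[0,0,-0.32],[0,0,-0.5],[0,0,-0.68],[0,0,-0.85],[0,0,-1],[0,0,-1],[0,0,-1]], offset=[[0,0,0],[0,0,0],[0,0,0],[0,0,0],[0,0,0],[0,0,0],[0,0,0],[0,0,0]], grip=[0,0,0,0,0,0,0,0])

```text
clock: 38.58
ee_pos: [0.5762, -0.0089, 0.107]
eef_rot: [0.053, 0.999, 0.001, 0.002]
force: [7.2, 11.9, 3.0]
grip_width: 0.0154
grip_force: 30.0
```

>>> drive_tool(rot=[[0,0,-0.16],[0,0,-0.33],[0,0,-0.33],[0,0,-0.33],[0,0,-0.33],[0,0,-0.33],[0,0,-0.33],[0,0,-0.33],[0,0,-0.33]], offset=[[0,0,0],[0,0,0],[0,0,0],[0,0,0],[0,0,0],[0,0,0],[0,0,-0.2],[0,0,-0.4],[0,0,-0.42]], grip=[0,0,0,0,0.65,0.65,0.65,0.65,0.65])

```text
clock: 39.7
ee_pos: [0.5759, -0.0104, 0.2139]
eef_rot: [-0.076, 0.997, -0.001, 0.003]
force: [0.1, 0.1, -0.8]
grip_width: 0.0591
grip_force: 0.0
```

Run:
```python
from h import *
o=arm.get_obs();print(o["ee_pos"],tool([.57,-.26,.206]))
```

```text
[ 0.5758947  -0.01035823  0.21392232] (array([ 0.175 , -0.9834,  0.0324]), np.float64(98.72480205825133))
```

>>> drive_tool(rot=[[0,0,0],[0,0,0],[0,0,0],[0,0,0],[0,0,0],[0,0,0]], offset=[[0.175,-0.98,0.03],[0.175,-0.98,0.03],[0.175,-0.98,0.03],[0.175,-0.98,0.03],[0.175,-0.98,0.03],[0.175,-0.98,0.03]], grip=[0.7,0.7,0.7,0.7,0.7,0.7])

```text
clock: 40.45
ee_pos: [0.5676, -0.2586, 0.202]
eef_rot: [-0.076, 0.997, 0.0, -0.001]
force: [-0.3, 0.3, 0.2]
grip_width: 0.0641
grip_force: 0.0
```

Run:
```python
from h import *
im=cam("wrist"); lids(im); print(arm.get_obs()["ee_pos"],tool([0,0,0])[1])
```

```text
lid [223.  84.] [ 0.4614 -0.3388] r 0.0215 shift [ 0.4689 -0.2554  0.7529]
lid [245. 224.] [ 0.6012 -0.3515] r 0.0246 shift [-0.0758 -0.3907  0.7524]
[ 0.56776335 -0.25799572  0.20218676] 98.74096023106887
```

>>> drive_tool(rot=[[0,0,0],[0,0,0],[0,0,0],[0,0,0],[0,0,0],[0,0,0],[0,0,0],[0,0,0],[0,0,0],[0,0,0],[0,0,0],[0,0,0]], offset=[[0.22,-0.12,0],[0.467,-0.255,0.1],[0.467,-0.255,0.3],[0.467,-0.255,0.55],[0.467,-0.255,0.755],[0.467,-0.255,0.755],[0.467,-0.255,0.755],[0.467,-0.255,0.755],[0.467,-0.255,0.755],[0.467,-0.255,0.755],[0.467,-0.255,0.6],[0.467,-0.255,0.5]], grip=[0.7,0.7,0.7,0.7,0.7,0.7,0,0,0,0,0,0])

```text
clock: 42.0
ee_pos: [0.4629, -0.34, 0.0802]
eef_rot: [-0.076, 0.997, -0.001, 0.001]
force: [-0.9, 0.3, -0.7]
grip_width: 0.0432
grip_force: 30.0
```

>>> drive_tool(rot=[[0,0,0],[0,0,0],[0,0,0],[0,0,0],[0,0,0],[0,0,0]], offset=[[0,0.1,-0.2],[-0.1,0.34,-0.22],[-0.2,0.58,-0.22],[-0.27,0.8,-0.22],[-0.27,0.8,-0.22],[-0.27,0.8,-0.22]], grip=[0,0,0,0,0,0])

```text
clock: 42.75
ee_pos: [0.4991, -0.1317, 0.1336]
eef_rot: [-0.077, 0.997, -0.0, 0.001]
force: [-1.6, -0.4, -0.8]
grip_width: 0.043
grip_force: 30.0
```

Run:
```python
from h import *
o=arm.get_obs();print(o["ee_pos"],o["grip_width"],tool([.486,-.0228,.0575]))
```

```text
[ 0.49911389 -0.13165224  0.13357988] 0.04299565362961787 (array([-0.0143,  0.4386,  0.3039]), np.float64(98.78442360686827))
```

>>> drive_tool(rot=[[0,0,0],[0,0,0],[0,0,0],[0,0,0],[0,0,0],[0,0,0]], offset=[[-0.016,0.2,0],[-0.016,0.39,0.05],[-0.016,0.439,0.1],[-0.016,0.439,0.18],[-0.016,0.439,0.18],[-0.016,0.439,0.18]], grip=[0,0,0,0,0,0])

```text
clock: 43.5
ee_pos: [0.4866, -0.0235, 0.0882]
eef_rot: [-0.075, 0.997, -0.0, 0.0]
force: [0.6, 0.4, -0.2]
grip_width: 0.0432
grip_force: 30.0
```

>>> drive_tool(rot=[[0,0,0],[0,0,0],[0,0,0],[0,0,0]], offset=[[0,0,0.06],[0,0,0.11],[0,0,0.126],[0,0,0.126]], grip=[0,0,0,0])

```text
clock: 44.0
ee_pos: [0.4868, -0.0229, 0.0568]
eef_rot: [-0.076, 0.997, -0.0, 0.001]
force: [-1.1, -0.8, 10.4]
grip_width: 0.0435
grip_force: 30.0
```

>>> drive_tool(rot=[[0,0,0],[0,0,0],[0,0,0],[0,0,0],[0,0,0],[0,0,0],[0,0,0],[0,0,0]], offset=[[0,0,-0.005],[0,0,-0.01],[0,0,-0.01],[0,0,-0.2],[0,0,-0.4],[-0.25,0,-0.6],[-0.4,0,-0.6],[-0.4,0,-0.6]], grip=[0.65,0.65,0.65,0.65,0.65,0.65,0.65,0.65])

```text
clock: 45.0
ee_pos: [0.5882, -0.007, 0.207]
eef_rot: [-0.076, 0.997, -0.0, 0.002]
force: [-0.7, -0.1, -1.3]
grip_width: 0.0595
grip_force: 0.0
```

Run:
```python
from h import *
im=cam("wrist"); cv2.imwrite("pics/w11.png",im["frame"])
u,v=proj(im,[.4858,-.0226,.072]); print(u,v,tool([.575,-.0098,.105]))
P=xyz(im); w=P[60:130,240:330].reshape(-1,3); w=w[(w[:,2]>.060)&(w[:,2]<.085)]; print(len(w),w.min(0),w.max(0),np.median(w,0),w.mean(0))
```

```text
284.93286986793385 91.774594145055 (array([ 0.0444, -0.004 ,  0.4039]), np.float64(98.75989582180667))
1948 [ 0.46172771 -0.05626985  0.06000821] [0.5232356  0.02106621 0.08495447] [ 0.48443479 -0.02336793  0.07200459] [ 0.48462243 -0.02331871  0.07191046]
```

Depth puts the lid at (0.4844, -0.0234), 72 mm high, so the fourth cup is seated. Now the last index.

>>> drive_tool(rot=[[0,0,0],[0,0,0],[0,0,0],[0,0,0],[0,0,0],[0,0,0],[0,0,0],[0,0,0]], offset=[[0.044,-0.004,0.2],[0.044,-0.004,0.4],[0.044,-0.004,0.404],[0.044,-0.004,0.404],[0.044,-0.004,0.404],[0.044,-0.004,0.404],[0.044,-0.004,0.404],[0.044,-0.004,0.404]], grip=[0.65,0.5,0.4,0,0,0,0,0])

```text
clock: 46.05
ee_pos: [0.575, -0.0089, 0.1069]
eef_rot: [-0.076, 0.997, 0.001, 0.001]
force: [-1.2, 10.2, 10.7]
grip_width: 0.0155
grip_force: 30.0
```

>>> drive_tool(rot=[[0,0,-0.15],[0,0,-0.32],[0,0,-0.5],[0,0,-0.68],[0,0,-0.85],[0,0,-1],[0,0,-1],[0,0,-1]], offset=[[0,0,0],[0,0,0],[0,0,0],[0,0,0],[0,0,0],[0,0,0],[0,0,0],[0,0,0]], grip=[0,0,0,0,0,0,0,0])

```text
clock: 47.05
ee_pos: [0.5752, -0.0094, 0.1069]
eef_rot: [-0.452, 0.892, -0.0, 0.001]
force: [0.4, 5.8, 9.5]
grip_width: 0.0161
grip_force: 30.0
```

>>> drive_tool(rot=[[0,0,-0.16],[0,0,-0.33],[0,0,-0.33],[0,0,-0.33],[0,0,-0.33],[0,0,-0.33],[0,0,-0.33],[0,0,-0.33],[0,0,-0.33]], offset=[[0,0,0],[0,0,0],[0,0,0],[0,0,0],[0,0,0],[0,0,0],[0,0,-0.2],[0,0,-0.4],[0,0,-0.42]], grip=[0,0,0,0,0.65,0.65,0.65,0.65,0.65])

```text
clock: 48.18
ee_pos: [0.5759, -0.0103, 0.2138]
eef_rot: [-0.563, 0.826, -0.002, 0.002]
force: [-0.1, 1.2, -0.2]
grip_width: 0.0591
grip_force: 0.0
```

Run:
```python
from h import *
im=cam("side"); im2=cam("top"); 
a=cv2.resize(im["frame"][140:300,180:370],None,fx=3,fy=3)[:, :400]
a=cv2.resize(im["frame"][140:300,180:370],None,fx=2.1,fy=2.1); b=cv2.resize(im2["frame"][145:275,215:325],None,fx=2.6,fy=2.6)
h=max(len(a),len(b)); pad=lambda x:cv2.copyMakeBorder(x,0,h-len(x),0,0,cv2.BORDER_CONSTANT)
c=np.hstack([pad(a),pad(b)]); print(c.shape); cv2.imwrite("pics/fin1.png",c)
o=arm.get_obs();print(o["ee_pos"],tool([.5103,.2928,.2]))
```

```text
(338, 685, 3)
[ 0.57436596 -0.0100826   0.21077338] (array([-1.0342,  0.6812,  0.0424]), np.float64(158.57350191191034))
```

View pics/fin1.png

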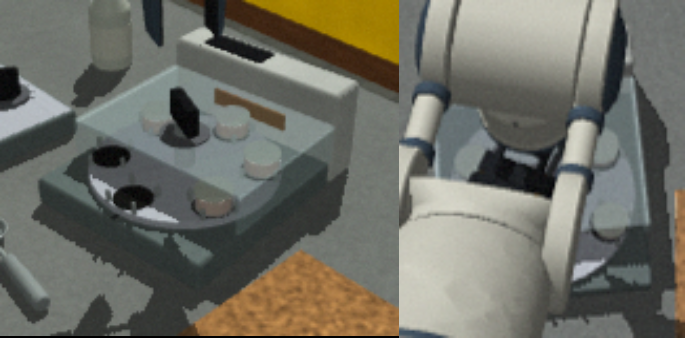

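The crop shows all four cups standing under the hood and the bay seat empty at (133,197). Now the dial.

>>> drive_tool(rot=[[0,0,1],[0,0,1],[0,0,1],[0,0,1],[0,0,1],[0,0,1],[0,0,1]], offset=[[-1,0.68,-0.05],[-1,0.68,-0.05],[-1,0.68,-0.05],[-1,0.68,-0.05],[-1,0.68,-0.05],[-1,0.68,-0.05],[-1,0.68,-0.05]], grip=[0.6,0.6,0.6,0.6,0.6,0.6,0.6])

```text
clock: 49.15
ee_pos: [0.5064, 0.2854, 0.2214]
eef_rot: [-0.206, 0.979, -0.0, -0.001]
force: [-0.1, -1.1, -0.3]
grip_width: 0.0548
grip_force: 0.0
```

Run:
```python
from h import *
t=load("top0.npz"); print("bottle",ray(t,161,160,.15),ray(t,172,178,0))
o=arm.get_obs();print(o["ee_pos"],tool([.511,.292,.2]))
# bar axis from w3: dark bar top by depth
im=load("w3.npz"); P=xyz(im); m=(P[...,2]>.068)&(P[...,2]<.09)&(abs(P[...,0]-.508)<.035)&(abs(P[...,1]-.292)<.035); m[235:]=False
w=P[m][:,:2]; c=w.mean(0); u,s,v=np.linalg.svd(w-c); print(len(w),c,s,np.degrees(np.arctan2(v[0,1],v[0,0])))
g=cv2.cvtColor(im["frame"],cv2.COLOR_BGR2GRAY); p=np.argwhere((g[170:205,270:300]>150))+[170,270]
q=np.array([ray(im,b,a,.078)[:2] for a,b in p]); k=np.hypot(*(q-[.5103,.2928]).T)<.019; q=q[k]; c=q.mean(0);u,s,v=np.linalg.svd(q-c); print(len(q),c,s,np.degrees(np.arctan2(v[0,1],v[0,0])))
```

```text
bottle [0.72153359 0.3272875  0.15      ] [0.71303834 0.32861131 0.        ]
[0.5064417  0.28539148 0.22138507] (array([-0.0275,  0.0169,  0.0855]), np.float64(113.74849795262672))
610 [0.51055184 0.29212842] [0.29392381 0.10007919] -33.30072632643056
51 [0.5023374  0.29822955] [0.03218242 0.00625831] -33.64111947261277
```

>>> drive_tool(rot=[[0,0,1],[0,0,1],[0,0,1],[0,0,1],[0,0,1],[0,0,1]], offset=[[-0.027,0.017,0.1],[-0.027,0.017,0.2],[-0.027,0.017,0.2],[-0.027,0.017,0.2],[-0.027,0.017,0.2],[-0.027,0.017,0.2]], grip=[0.6,0.6,0.6,0.6,0.6,0.6])

```text
clock: 49.9
ee_pos: [0.5119, 0.2905, 0.1724]
eef_rot: [0.185, 0.983, -0.0, -0.0]
force: [0.0, -0.5, -0.3]
grip_width: 0.0551
grip_force: 0.0
```

Run:
```python
from h import *
o=arm.get_obs();print(o["ee_pos"],tool([.511,.292,.054]))
```

```text
[0.51192487 0.29050163 0.17238562] (array([0.0055, 0.0045, 0.4735]), np.float64(68.73449431559371))
```

>>> drive_tool(rot=[[0,0,0.27],[0,0,0.27],[0,0,0.27],[0,0,0.27],[0,0,0.27],[0,0,0.27],[0,0,0.27],[0,0,0.27],[0,0,0.27]], offset=[[0.005,0.004,0.1],[0.005,0.004,0.3],[0.005,0.004,0.47],[0.005,0.004,0.47],[0.005,0.004,0.47],[0.005,0.004,0.47],[0.005,0.004,0.47],[0.005,0.004,0.47],[0.005,0.004,0.47]], grip=[0.6,0.6,0.6,0.6,0.4,0,0,0,0])

```text
clock: 51.02
ee_pos: [0.5113, 0.2931, 0.0556]
eef_rot: [0.289, 0.957, 0.0, 0.0]
force: [-1.1, 0.3, 5.2]
grip_width: 0.0136
grip_force: 30.0
```

Run:
```python
from h import *
o=arm.get_obs();print(o["ee_pos"],o["grip_width"],tool([.511,.292,.054])[1],o["force"])
```

```text
[0.51126879 0.29308784 0.05564586] 0.013588132555136051 56.43231042972878 [-1.07012778  0.27591059  5.24219117]
```

>>> drive_tool(rot=[[0,0,0.15],[0,0,0.32],[0,0,0.5],[0,0,0.68],[0,0,0.85],[0,0,1],[0,0,1],[0,0,1]], offset=[[0,0,0],[0,0,0],[0,0,0],[0,0,0],[0,0,0],[0,0,0],[0,0,0],[0,0,0]], grip=[0,0,0,0,0,0,0,0])

```text
clock: 52.02
ee_pos: [0.5122, 0.2936, 0.0557]
eef_rot: [0.633, 0.774, 0.001, 0.0]
force: [3.4, 5.8, 1.8]
grip_width: 0.0139
grip_force: 30.0
```

>>> drive_tool(rot=[[0,0,0.16],[0,0,0.33],[0,0,0.5],[0,0,0.67],[0,0,0.776],[0,0,0.776],[0,0,0.776],[0,0,0.776]], offset=[[0,0,0],[0,0,0],[0,0,0],[0,0,0],[0,0,0],[0,0,0],[0,0,0],[0,0,0]], grip=[0,0,0,0,0,0,0,0])

```text
clock: 53.02
ee_pos: [0.5129, 0.2936, 0.0557]
eef_rot: [0.836, 0.548, 0.002, 0.0]
force: [8.4, 3.1, -2.7]
grip_width: 0.0141
grip_force: 30.0
```

Run:
```python
from h import *
o=arm.get_obs();print(o["ee_pos"],o["grip_width"],tool([.511,.292,.054])[1],o["force"],o["joint_pos"][5])
```

```text
[0.51294546 0.29357522 0.05568993] 0.01406008522991657 -23.494541820073106 [ 8.382288    3.1183484  -2.68992213] 0.8290240039414668
```

>>> drive_tool(rot=[[0,0,0],[0,0,0],[0,0,0],[0,0,0],[0,0,0],[0,0,0],[0,0,0],[0,0,0]], offset=[[0,0,0],[0,0,0],[0,0,-0.2],[0,0,-0.4],[-0.2,0,-0.63],[-0.4,0,-0.63],[-0.4,0,-0.63],[-0.4,0,-0.63]], grip=[0.5,0.5,0.5,0.5,0.5,0.5,0.5,0.5])

```text
clock: 54.02
ee_pos: [0.4712, 0.2012, 0.2127]
eef_rot: [0.836, 0.548, 0.0, -0.0]
force: [0.6, 0.2, -0.3]
grip_width: 0.0455
grip_force: 0.0
```

Run:
```python
from h import *
im=cam("wrist"); np.savez("w12.npz",**{k:im[k] for k in("frame","depth","M","f","cx","cy")})
u,v=proj(im,[.511,.293,.05]); print(u,v, proj(im,[.4212,.3155,.085]))
u0=int(np.clip(u-130,0,300));v0=int(np.clip(v-110,0,220)); print(u0,v0)
cv2.imwrite("pics/w12.png",cv2.resize(im["frame"][v0:v0+200,u0:u0+260],None,fx=3,fy=3,interpolation=cv2.INTER_CUBIC))
```

```text
285.30984013540854 98.15489068718824 [183.32470263 111.80128842]
155 0
```

View pics/w12.png

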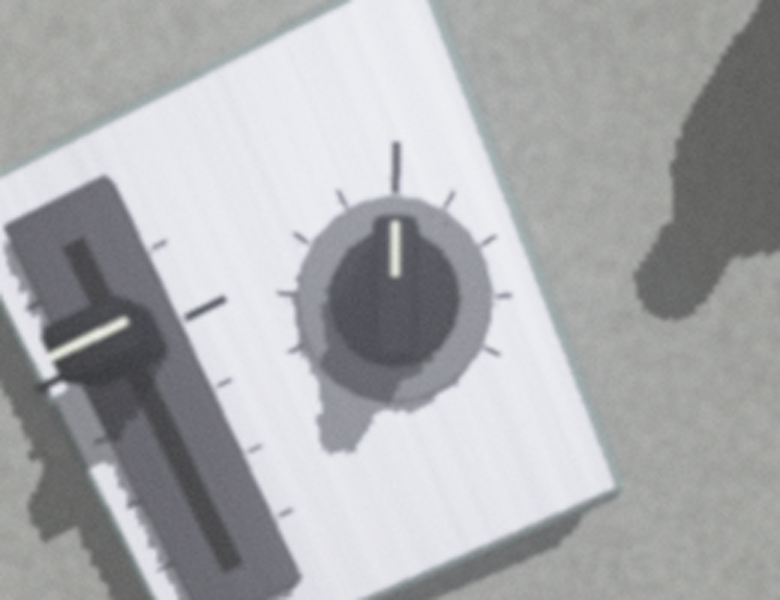

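The dial's line points straight at the bold tick, (395,220–275) under (396,142–192). The fader's line is at (92,338), between the bold ticks at (45,385) and (205,308); I'll check it in world coordinates to allow for parallax.

Run:
```python
from h import *
im=load("w12.npz"); c=lambda x,y,z:ray(im,155+x/3,y/3,z).round(4)
for p in [(55,355,.085),(128,322,.085),(40,386,.045),(58,377,.045),(186,317,.045),(225,299,.045)]: print(c(*p))
```

```text
[0.4103 0.3141 0.085 ]
[0.4347 0.3138 0.085 ]
[0.3893 0.3142 0.045 ]
[0.3963 0.3144 0.045 ]
[0.4451 0.3144 0.045 ]
[0.4596 0.3144 0.045 ]
```

The fader is within about 0.5 mm of its long mark, so I'm handing in.

```bash
python3 -c "
from plant import arm
print(arm.finish_job())"
```

```text
the job is handed in; nothing more can be done
None
```

I handed the job in at about 54 s: the fader is about 0.5 mm from its long mark, all four cups are in their own seats under the hood with the bay empty, and the run dial was turned last to its long mark.

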